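# Put the harmonicas away in the sliding case rack

## Task

Put every harmonica lying on the table away in the white case rack: push the rack out along its rail to its far stop so that the first case faces the loading trough, slide one harmonica through the trough fully home into it, then push the rack back to the next click stop and fill the second case, and so on in order. When all the harmonicas are in, push the rack right back to where it was parked, with its cases behind the keeper fence, and leave the gecko, tuner, slide and pick tin undisturbed.

Things in the scene. Friction and masses are not known exactly. Their poses are not given: they have to be found in the camera images.
- harmonica_a: A steel harmonica with a dark wooden waist, a block 100 long (own x) x 34 wide (own y) x 26 mm high (own z), 0.14 kg. Origin: centre of the underside; it lies flat on the table at the start. Either end may lead, either broad face may be up. May be absent.
- harmonica_b: A steel harmonica with a dark wooden waist, a block 100 long (own x) x 34 wide (own y) x 26 mm high (own z), 0.14 kg. Origin: centre of the underside; it lies flat on the table at the start. Either end may lead, either broad face may be up. May be absent.
- harmonica_c: A steel harmonica with a dark wooden waist, a block 100 long (own x) x 34 wide (own y) x 26 mm high (own z), 0.14 kg. Origin: centre of the underside; it lies flat on the table at the start. Either end may lead, either broad face may be up. May be absent.
- harmonica_d: A steel harmonica with a dark wooden waist, a block 100 long (own x) x 34 wide (own y) x 26 mm high (own z), 0.14 kg. Origin: centre of the underside; it lies flat on the table at the start. Either end may lead, either broad face may be up. May be absent.
- rail: Fixed dark wooden base, 8 mm plate, rods along own y. Origin: on the table, on the trough's centre line, under the case mouths (own x = 0); own x points from trough into cases. Trough at own x -122 to -10 mm. A grey click box, 68 mm high, stands behind at own x 126 to 188 mm. Keeper fence, 8 mm thick, 36 mm high, at own x -18 to -10, own y 32 to 244 mm.
- trough (a point): Centre of the trough's floor, 19.5 mm above the table; axes as the rail's. Floor 112 mm long (x), 40 mm wide between its two 6 mm thick side strips, which stand 8.5 mm above the floor; open at both ends and above. The case floors are 1.5 mm lower than this floor; between trough end and case mouth is a 10 mm gap.
- rack (a joint): Travel of the white plastic four-case rack out along the rail's -y, m. Click stops (detents) at 0 (parked, as at the start, all cases behind the keeper fence), 0.05, 0.10, 0.15 and 0.20 (far stop). At 0.20, 0.15, 0.10, 0.05 case 1, 2, 3, 4 faces the trough. Leaving a stop takes up to 10 N; left near a stop it settles into it.
- case1 (a point): Middle of the first case's floor, at its mouth plane; x points into the case, z up. Channel 37 wide, 29.5 high, 96 mm deep to the back wall: a harmonica fully home stands 4 mm out, its middle 46 mm past this point. Two lips leave a 20 mm slot open on top: enter only by the mouth (edges rounded). Rack top 51.5 mm above the table.
- case2 (a point): Middle of the second (50 mm to -y of the first) case's floor, at its mouth plane; x points into the case, z up. Channel 37 wide, 29.5 high, 96 mm deep to the back wall: a harmonica fully home stands 4 mm out, its middle 46 mm past this point. Two lips leave a 20 mm slot open on top: enter only by the mouth (edges rounded). Rack top 51.5 mm above the table.
- case3 (a point): Middle of the third (100 mm to -y of the first) case's floor, at its mouth plane; x points into the case, z up. Channel 37 wide, 29.5 high, 96 mm deep to the back wall: a harmonica fully home stands 4 mm out, its middle 46 mm past this point. Two lips leave a 20 mm slot open on top: enter only by the mouth (edges rounded). Rack top 51.5 mm above the table.
- case4 (a point): Middle of the fourth (150 mm to -y of the first) case's floor, at its mouth plane; x points into the case, z up. Channel 37 wide, 29.5 high, 96 mm deep to the back wall: a harmonica fully home stands 4 mm out, its middle 46 mm past this point. Two lips leave a 20 mm slot open on top: enter only by the mouth (edges rounded). Rack top 51.5 mm above the table.
- post (a point): Centre of the top of the rack's upright wooden push post, 16 mm in diameter and 45 mm tall, its top 96 mm above the table; it stands on the wall between case 2 and case 3, 75 mm behind the mouths. Push it along the rail, or hold it from above.
- gecko: Bystander: white ceramic gecko, 140 mm long (own x), 34 mm high. Origin under its middle.
- tuner: Bystander: black plastic tuner, 60 x 90 x 25 mm. Origin under its middle.
- slide: Bystander: steel slide, a tube 30 mm across and 68 mm tall standing on end. Origin under its middle.
- pick_tin: Bystander: round aluminium tin, 68 mm across, 20 mm high. Origin under its middle.
Things that resemble listed ones, but are neither listed nor needed, are in the scene too. Leave any green look-alike of the harmonica_c alone.

How it is judged:
By the outcome, as a careful person would: the job done as asked, in the order asked, and still so for the second after the job is handed in, with the robot touching nothing.
Of harmonica_a, harmonica_b, harmonica_c, harmonica_d only 3 to 4 are there at a start; the rules pass over those that are not, and their reading is None.
At some moment in a run one of harmonica_a, harmonica_b, harmonica_c, harmonica_d may be knocked a few centimetres aside while the robot is not near it.
Once in a run the grip may slacken for a moment while it holds something.
It also fails if it takes over 210 s, if anything falls off the work surface, if the arm or the gripper's body presses on something with over 40 N, if the wrist force passes 120 N, or if a joint passes its speed limit or range.

## Robot

A 6-joint arm with a two-finger parallel gripper is mounted at the origin on the work surface. World frame = base frame: x ahead of the robot, y to its left, z up, the work surface at z = 0. Lengths are in m, angles in degrees, forces in N, time in s.
With the tool pointing down it reaches from about 0.3 to 1 m from the base axis. Payload 5.1 kg.
Tool frame: the origin (TCP) lies at the very end of the fingers, on their centre line; the grasp point (between the pads) lies 19 mm behind it (manip.pinch_z is the distance from the TCP to the grasp point, in m); z points along the fingers, y is the line along which they close (so a half turn about z gives the same grasp; the last joint's range is limited). The gripper opens to 95 mm and grips with 3 to 60 N. Pads are 20 mm wide; open, the fingers measure 119 mm over their backs; the gripper's body (75 mm by 180 mm) begins 59 mm behind the grasp point.
Start: joints at [-73.659, 7.093, 94.555, -0, 78.352, -4.733], TCP at [0.234, -0.607, 0.215] pointing down, gripper open.
Joint ranges: [-149.61, 149.61], [-58.7, 133.49], [1.44, 155.28], [-77.14, 257.14], [18.33, 153.61], [-166.67, 166.67]. Speed limits (degrees/s): [147.25, 147.25, 180, 180, 180, 180].

## Interface

Orientations are given as [roll, pitch, yaw] about the fixed x, y, z axes, in that order (R = Rz(yaw) Ry(pitch) Rx(roll)).
In Python, from rig import manip gives the robot as it stands.
- The arm moves only by the tool move_arm, never from a script. Its argument "targets" is a list of rows, each a list of 7 numbers: the shift along the tool's x, y, z scaled (see below), then the turn, a rotation vector about the tool's x, y, z scaled (see below), then the opening, from 0 (shut) to 1 (fully open). In form: [[x, y, z, ax, ay, az, hand], ...]. A call has 1 to 5 rows; each row shifts and turns the commanded pose from where the row before left it, along the tool's axes as they then stand; what a row does not reach is not made up. The controller multiplies each number of a shift by 0.02 m and each number of a turn by 0.12 rad. A row lasts 1/10 s, in which the tool goes at most 50 mm and 8.59 degrees, less where a joint would pass 70% of its speed; a pose out of reach is approached as far as the arm can. A call with a number of a shift or a turn outside -1 to 1 is refused whole. A call with a gripper value outside its range is refused whole. The fingers move at their own pace and stop on an object; "squeeze" is the grip in N (left out, the last holds). Time passes only in rows, so rows that do not move let the fingers close. It gives the time, the measured TCP pose, the force, the opening and the grip force at its end, in the units of the state.
- manip.get_obs(): the state, without advancing time (a new reading comes with each control period).
- manip.snapshot(name): name is "scene" or "side" or "wrist"; returns a dict with "pixels" (400x640x3 uint8, blue, green, red), "range_z" (400x640 float32, m along the optical axis (not along the pixel's ray), 0 where there is no reading), "fx", "fy", "cx", "cy" (pixels), "dist" ([k1, k2, p1, p2, k3] as OpenCV has them; the pictures are not rectified), "origin" and "rotation" of the camera in the world; the wrist camera has in their place "T_tool_cam" (4x4, takes a point from camera to tool coordinates, whose origin is the TCP and whose axes are the flange's). Camera axes: x right, y up, looking along -z (the intrinsics and any distortion apply to the point x, -y, -z); pixel columns grow to the right and rows downward; lengths in m; the calibration is good to about 2 mm. A picture is of the moment at which its call begins: read the wrist's pose just before it.
- manip.job_done(): hands the job in; it is judged then, once.
The state is a dict: "t": time; "joint_pos": joint angles; "joint_vel": joint speeds; "tau": joint torques, N m; "position": TCP position; "tcp_rot": TCP orientation; "contact_force": force on the tool from outside, world axes, zero at the start; "wrist_torque": the same for the moment, N m; "grip_width": finger opening in m; "gripper_force": force on a finger pad.
Only numpy, scipy, OpenCV 4.12 (cv2) and the standard library are available. Lean on these libraries where they do the work, as an engineer would, in place of code of your own. Each camera call takes 0.05 s, during which the arm holds its last target. There are 200 camera calls.

## Working session

There is one attempt and no reset: what is moved stays moved. The work goes in short steps, Python scripts to look and compute and a tool call to move; the robot and the scene stay as the last step left them, time stands still between calls to the robot, and variables do not carry over. Pictures are saved under pics/ and viewed, at most 14 in all, crops included, and the job is handed in when it is done.

Besides the shell and the picture viewer there is one more tool, called after "Request:" as name([rows], argument=value, ...), one row to a line, values as JSON. move_arm: Moves the arm, as the interface text tells. Shifts and turns lie within -1 to 1; 1 stands for 0.02 m of shift or 0.12 rad of turn. Its arguments: {"type":"object","properties":{"targets":{"type":"array","items":{"type":"array","items":{"type":"number","minimum":-1,"maximum":1}}},"squeeze":{"type":"number"}},"required":["targets"]}

```bash
mkdir -p pics; ls; cat > h.py <<'E'
import numpy as np, cv2, pickle
from rig import manip
from scipy.spatial.transform import Rotation as R
def snap(name):
    o=manip.get_obs(); s=manip.snapshot(name)
    if name=='wrist':
        T=np.array(s['T_tool_cam']); Rt=R.from_euler('xyz',o['tcp_rot'],degrees=True).as_matrix()
        s['rotation']=Rt@T[:3,:3]; s['origin']=Rt@T[:3,3]+np.array(o['position'])
    s['rotation']=np.array(s['rotation']); s['origin']=np.array(s['origin'])
    return s
def K(s): return np.array([[s['fx'],0,s['cx']],[0,s['fy'],s['cy']],[0,0,1.]])
def rays(s,uv):
    p=cv2.undistortPoints(np.float64(uv).reshape(-1,1,2),K(s),np.float64(s['dist']))[:,0]
    return np.c_[p[:,0],-p[:,1],-np.ones(len(p))]@s['rotation'].T
def onplane(s,uv,z):
    d=rays(s,uv); return s['origin']+d*((z-s['origin'][2])/d[:,2])[:,None]
def cloud(s):
    h,w=s['range_z'].shape; vv,uu=np.mgrid[:h,:w]
    d=rays(s,np.c_[uu.ravel(),vv.ravel()]); P=s['origin']+d*s['range_z'].ravel()[:,None]
    P[s['range_z'].ravel()==0]=np.nan
    return P.reshape(h,w,3)
E
python3 - <<'E'
from h import *
o=manip.get_obs(); print({k:np.round(v,3) for k,v in o.items()})
for n in ['scene','side']:
    s=snap(n); pickle.dump(s,open(n+'0.pkl','wb')); cv2.imwrite(f'pics/{n}0.png',s['pixels']); print(n,s['origin'].round(3),s['rotation'].round(3).tolist(),s['fx'],np.round(s['dist'],3))
s=manip.snapshot('wrist'); print(np.round(s['T_tool_cam'],3).tolist(),s['fx'])
E
```

```text
pics
{'t': np.float64(0.0), 'joint_pos': array([-73.659,   7.132,  94.634,  -0.   ,  78.352,  -4.732]), 'joint_vel': array([ 0.083, -0.066,  0.023,  0.041,  0.024, -0.046]), 'tau': array([ 1.0000e-03, -4.1760e+01, -3.5993e+01,  7.7000e-02,  4.9000e-02,
       -0.0000e+00]), 'position': array([ 0.234, -0.606,  0.213]), 'tcp_rot': array([-1.79882e+02, -9.00000e-03,  2.10730e+01]), 'contact_force': array([0.285, 0.317, 0.969]), 'wrist_torque': array([-0.037,  0.003, -0.049]), 'gripper_force': np.float64(0.0), 'grip_width': np.float64(0.095)}
scene [1.27  0.806 1.123] [48.678, -0.718, 140.321] 518.7336841567 [-0.032  0.     0.     0.     0.   ]
side [ 0.372 -1.101  0.977] [49.543, 0.075, -7.415] 447.67115139682716 [-0.003  0.     0.     0.     0.   ]
[[-0.001, 0.968, 0.252, 0.072], [1.0, 0.001, 0.0, -0.0], [-0.0, 0.252, -0.968, -0.171], [0.0, 0.0, 0.0, 1.0]] 296.5910895624852
```

View pics/scene0.png

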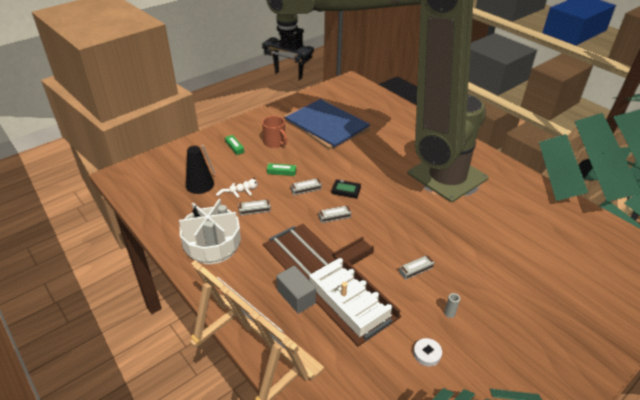

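View pics/side0.png

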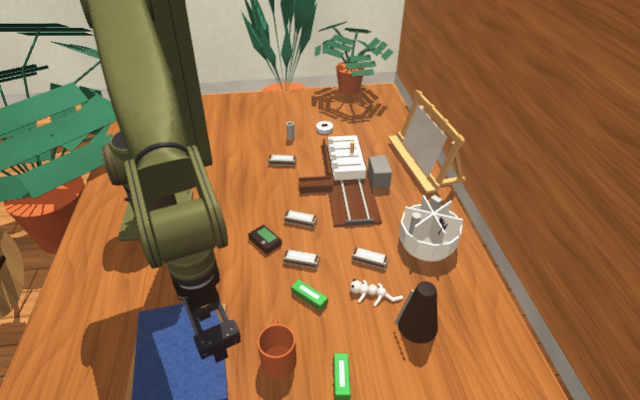

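```bash
python3 - <<'E'
s=open('h.py').read().replace("    s['rotation']=np.array(s['rotation']); ","    else: s['rotation']=R.from_euler('xyz',s['rotation'],degrees=True).as_matrix()\n    ")
open('h.py','w').write(s)
E
cat > m.py <<'E'
from h import *
def grid(P,lo,hi,x=(0.1,1.1),y=(-0.7,0.5),r=0.001):
    m=(P[...,2]>lo)&(P[...,2]<hi)&(P[...,0]>x[0])&(P[...,0]<x[1])&(P[...,1]>y[0])&(P[...,1]<y[1])
    return P[m]
def blobs(s,lo=.017,hi=.04):
    P=cloud(s); hsv=cv2.cvtColor(s['pixels'],cv2.COLOR_BGR2HSV)
    m=((P[...,2]>lo)&(P[...,2]<hi)&(P[...,0]>.1)&(P[...,0]<1.2)).astype(np.uint8)
    n,l,st,c=cv2.connectedComponentsWithStats(m,connectivity=4)
    out=[]
    for i in range(1,n):
        if st[i,4]<60 : continue
        q=P[l==i]; 
        (cx,cy),(w,h),a=cv2.minAreaRect(np.float32(q[:,:2]*1000))
        if w<h: w,h,a=h,w,a+90
        col=np.median(s['pixels'][l==i],axis=0)
        out.append((np.round(c[i]),st[i,4],np.round([cx,cy,np.median(q[:,2])*1000,w,h,(a+90)%180-90],1),col))
    return out
E
python3 - <<'E'
from m import *
for n in ['scene','side']:
    s=snap(n); pickle.dump(s,open(n+'0.pkl','wb'))
    P=cloud(s); print(n,'table z',[np.nanmedian(P[v-2:v+3,u-2:u+3,2]).round(4) for u,v in ([(370,180),(230,180)] if n=='scene' else [(250,200),(330,280)])])
    for b in blobs(s): print(*b)
E
```

```text
scene table z [np.float64(0.001), np.float64(0.0007)]
[16. 17.] 138 [ 7.7230e+02 -2.3689e+03  2.9700e+01  1.6860e+02  5.1400e+01  1.2000e+00] [152. 171. 177.]
[116.  84.] 555 [  719.9 -1400.9    29.    644.4   318.3   -50.9] [ 63.  91. 121.]
[319. 125.] 1378 [ 168.8 -512.    28.3  297.5  139.4  -89.3] [129.  93.  74.]
[234. 143.] 177 [ 489.9 -613.4   26.6  109.3   37.8   83.2] [ 86. 161.  97.]
[274. 141.] 120 [ 372.3 -520.7   29.1   88.5   47.9  -42.8] [ 54.  78. 137.]
[281. 167.] 229 [ 442.3 -381.6   25.9  100.7   44.9  -47.7] [ 88. 166.  95.]
[200. 184.] 171 [ 709.1 -476.4   28.1   87.8   56.5  -21.6] [24. 24. 25.]
[244. 185.] 166 [ 600.  -387.6   25.    97.    41.6  -23.8] [212.5 227.  235. ]
[305. 185.] 252 [ 434.8 -255.2   25.8  100.9   44.5  -21.4] [165. 181. 192.]
[346. 187.] 344 [ 337.1 -160.7   24.7   90.6   65.5  -52.7] [50.  66.5 61. ]
[254. 205.] 278 [ 628.9 -275.3   25.9   99.5   41.7  -27. ] [171.  186.5 194. ]
[334. 212.] 290 [448.9 -89.2  26.3  99.9  41.9 -22.8] [169.  184.5 193. ]
[361. 266.] 904 [530.4 178.8  25.3 280.6 117.5  82.9] [43. 63. 99.]
[214. 254.] 229 [ 8
[... 1834 characters left out ...]
 239.]
[300. 257.] 368 [ 430.6 -256.    24.5  100.4   39.3  -18. ] [224. 234. 237.]
[365. 288.] 282 [ 594.5 -389.2   23.9   94.2   32.9  -24.8] [210.  229.  238.5]
[309. 294.] 451 [ 439.8 -383.4   24.6  100.1   35.6  -45.6] [107. 220. 102.]
[191. 366.] 3588 [ 167.7 -505.6   27.6  261.7  135.3   90. ] [152.  98.  75.]
[209. 321.] 228 [ 185.6 -434.2   25.9   48.    44.9   23.9] [150.  98.  77.]
[416. 331.] 282 [ 686.2 -524.7   28.6   93.    43.4  -25.1] [24. 34. 52.]
[276. 343.] 162 [ 346.3 -524.3   29.6   69.8   26.2    4.8] [ 38.  66. 131.]
[341. 375.] 668 [ 486.1 -613.2   26.4   97.7   34.7   82.6] [112. 226. 106.]
[279. 368.] 182 [ 347.9 -577.    29.1   80.9   31.9   -1.6] [ 38.  65. 128.]
```

Request:
move_arm([
  [0,0,-0.8,0,0,0.95,1],
  [0,0,-0.8,0,0,0.95,1],
  [0,0,-0.8,0,0,0.95,1],
  [0,0,-0.6,0,0,0.94,1],
  [0.35,-0.9,0,0,0,0,1],
])

```text
t: 0.75
position: [0.2418, -0.591, 0.277]
tcp_rot: [179.8, -0.1, -5.2]
contact_force: [0.2, 1.0, 0.4]
grip_width: 0.0948
gripper_force: 0.0
```

Request:
move_arm([
  [0.35,-0.9,0,0,0,0,1],
  [0.35,-0.9,0,0,0,0,1],
  [0.35,-0.9,0,0,0,0,1],
  [0.35,-0.9,0,0,0,0,1],
  [0.35,-0.9,0,0,0,0,1],
])

```text
t: 1.25
position: [0.2857, -0.5008, 0.2745]
tcp_rot: [-180.0, 0.0, -5.0]
contact_force: [0.5, -0.4, -0.1]
grip_width: 0.0951
gripper_force: 0.0
```

Request:
move_arm([
  [0.35,-0.9,0,0,0,0,1],
  [0.35,-0.9,0,0,0,0,1],
  [0.35,-0.9,0,0,0,0,1],
  [0.35,-0.9,0,0,0,0,1],
  [0.35,-0.9,0,0,0,0,1],
])

```text
t: 1.75
position: [0.3283, -0.4145, 0.2747]
tcp_rot: [180.0, -0.0, -5.0]
contact_force: [-0.2, -0.4, 0.7]
grip_width: 0.095
gripper_force: 0.0
```

Request:
move_arm([
  [0.35,-0.9,0,0,0,0,1],
  [0.35,-0.9,0,0,0,0,1],
  [0.35,-0.9,0,0,0,0,1],
  [0.35,-0.9,0,0,0,0,1],
  [0,0,0,0,0,0,1],
])

```text
t: 2.25
position: [0.3627, -0.3446, 0.2748]
tcp_rot: [-180.0, -0.0, -4.8]
contact_force: [-0.6, -0.8, 0.0]
grip_width: 0.0949
gripper_force: 0.0
```

```bash
python3 - <<'E'
from m import *
s=snap('wrist'); pickle.dump(s,open('w1.pkl','wb')); P=cloud(s); print(np.nanmedian(P[...,2]))
for b in blobs(s): 
    if b[1]>300: print(*b)
E
```

```text
0.0019897765748094765
[238.   6.] 367 [ 586.5 -257.7   26.3   39.2   19.2   88.4] [120. 129. 143.]
[329.  13.] 639 [ 570.8 -373.7   30.    37.9   32.3  -15. ] [234. 239. 243.]
[21. 93.] 3049 [517.2  71.8  20.7 113.1  56.7  -2.7] [ 62.  87. 131.]
[506.  66.] 2035 [ 488.7 -609.5   26.5   99.8   35.9   83.1] [112. 216.  86.]
[341. 113.] 1852 [ 442.1 -380.2   26.6   99.2   35.6  -45.2] [123. 225.  96.]
[250. 127.] 1866 [ 433.9 -253.    26.5   99.5   35.2  -20. ] [241. 244. 243.]
[136. 128.] 1864 [448.3 -89.6  26.4 101.   35.3 -23.3] [244. 245. 245.]
[437. 161.] 349 [ 366.3 -516.5   26.7   77.7   23.8  -57.3] [ 69.  96. 162.]
[482. 177.] 495 [ 340.9 -571.1   29.3   73.1   29.6  -23.1] [ 55.  74. 120.]
[199. 201.] 2327 [ 335.3 -160.4   24.9   90.2   60.8  -54.3] [75. 75. 77.]
[457. 254.] 434 [ 215.8 -546.    27.3   50.6   28.3  -84.9] [120.  85.  67.]
[385. 306.] 2076 [ 138.5 -439.    27.6  141.8   52.5   85.6] [125.  89.  71.]
```

Request:
move_arm([
  [0.2,-0.95,0,0,0,0,1],
  [0.2,-0.95,0,0,0,0,1],
  [0.2,-0.95,0,0,0,0,1],
  [0.2,-0.95,0,0,0,0,1],
  [0.2,-0.95,0,0,0,0,1],
])

```text
t: 2.8
position: [0.3899, -0.2536, 0.2746]
tcp_rot: [180.0, 0.0, -5.0]
contact_force: [0.6, 0.6, 0.2]
grip_width: 0.0951
gripper_force: 0.0
```

Request:
move_arm([
  [0.2,-0.95,0,0,0,0,1],
  [0.2,-0.95,0,0,0,0,1],
  [0.2,-0.95,0,0,0,0,1],
  [0.2,-0.95,0,0,0,0,1],
  [0.2,-0.95,0,0,0,0,1],
])

```text
t: 3.3
position: [0.4182, -0.1607, 0.2747]
tcp_rot: [180.0, -0.0, -5.0]
contact_force: [1.0, 0.0, -0.0]
grip_width: 0.0949
gripper_force: 0.0
```

Request:
move_arm([
  [0.2,-0.95,0,0,0,0,1],
  [0.2,-0.95,0,0,0,0,1],
  [0.2,-0.95,0,0,0,0,1],
  [0.2,-0.95,0,0,0,0,1],
  [0.2,-0.95,0,0,0,0,1],
])

```text
t: 3.8
position: [0.4465, -0.0677, 0.2747]
tcp_rot: [180.0, -0.0, -5.0]
contact_force: [0.1, 0.3, -0.5]
grip_width: 0.0949
gripper_force: 0.0
```

Request:
move_arm([
  [0.2,-0.95,0,0,0,0,1],
  [0.2,-0.95,0,0,0,0,1],
  [0.2,-0.95,0,0,0,0,1],
  [0.2,-0.95,0,0,0,0,1],
  [0.2,-0.95,0,0,0,0,1],
])

```text
t: 4.3
position: [0.4748, 0.0252, 0.2746]
tcp_rot: [180.0, -0.0, -5.0]
contact_force: [-0.2, 0.6, -1.0]
grip_width: 0.0951
gripper_force: 0.0
```

Request:
move_arm([
  [0.2,-0.95,0,0,0,0,1],
  [0.2,-0.95,0,0,0,0,1],
  [0.2,-0.95,0,0,0,0,1],
  [0.2,-0.95,0,0,0,0,1],
  [0,0,0,0,0,0,1],
])

```text
t: 4.8
position: [0.4975, 0.1002, 0.2745]
tcp_rot: [-180.0, 0.0, -4.9]
contact_force: [0.1, 0.1, -0.1]
grip_width: 0.0952
gripper_force: 0.0
```

```bash
python3 - <<'E'
from m import *
s=snap('wrist'); pickle.dump(s,open('w2.pkl','wb')); cv2.imwrite('pics/w2.png',s['pixels']); P=cloud(s)
for b in blobs(s): 
    if b[1]>300: print(*b)
E
```

```text
[315.   8.] 495 [709.7  89.2  30.1  97.9   3.5  88.3] [52. 53. 52.]
[583.  57.] 2064 [ 628.  -273.9   26.4  100.1   36.1  -28. ] [165. 172. 169.]
[475.  62.] 439 [ 629.  -123.    18.6   90.1    9.9   -2.4] [95. 94. 91.]
[297.  79.] 1114 [633.  116.3  18.6  96.6  49.5  -2.5] [167. 177. 179.]
[257.  81.] 1033 [635.6 172.6  18.6  96.5  48.8  -2.7] [165. 175. 177.]
[199.  85.] 1929 [638.1 246.   18.8  97.2  90.8  -2.3] [161. 171. 174.]
[ 83. 123.] 1693 [599.1 434.2  20.6  67.6  66.   85.2] [234. 229. 225.]
[338. 157.] 2975 [516.3  72.9  20.5 112.7  53.1  -2.4] [ 47.  67. 100.]
[236. 125.] 949 [574.6 209.   36.6 212.7   8.8  87.7] [ 52.  73. 111.]
[449. 194.] 1640 [448.6 -87.8  26.5 100.6  35.4 -22.9] [117. 121. 119.]
[555. 194.] 1621 [ 434.3 -251.5   26.3  100.2   36.3  -19.5] [113. 117. 115.]
[623. 190.] 1009 [ 435.7 -371.6   26.1   80.8   36.3  -45. ] [ 78. 154.  60.]
[244. 226.] 931 [415.8 228.   26.4  97.2  35.2 -11.5] [178. 184. 181.]
```

View pics/w2.png

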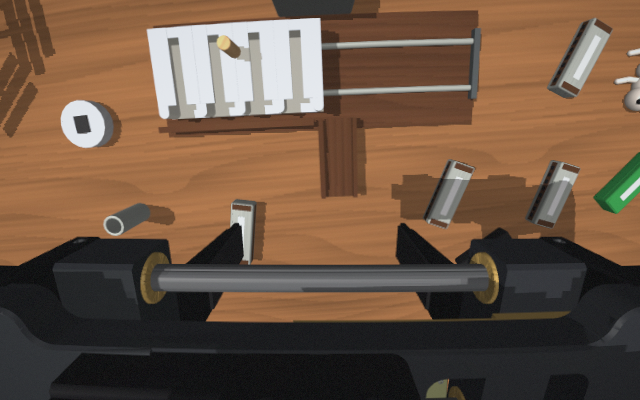

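```bash
cat >> m.py <<'E'
def to(x,y,z,yaw):
    o=manip.get_obs(); p=np.array(o['position'])*1000; r=o['tcp_rot']
    dz=-(yaw-r[2]); dz=(dz+180)%360-180
    c,s_=np.cos(np.radians(yaw)),np.sin(np.radians(yaw)); d=np.array([x,y,z])-p
    print('pos',p.round(1),np.round(r,2),'rot',round(np.radians(dz)/.12,2),'shift',np.round([(d[0]*c+d[1]*s_)/20,(d[0]*s_-d[1]*c)/20,-d[2]/20],2))
YAW=-2.35; O=np.array([582.4,70.3])
def rail(x,y):
    c,s_=np.cos(np.radians(YAW)),np.sin(np.radians(YAW)); return O+[c*x-s_*y,s_*x+c*y]
E
python3 - <<'E'
from m import *
s=pickle.load(open('w2.pkl','rb'));P=cloud(s)
q=P[(P[...,2]>.090)&(P[...,2]<.1)&(P[...,0]>.6)&(P[...,0]<.75)]; print(len(q),cv2.minAreaRect(np.float32(q[:,:2]*1000)),rail(75,125),rail(-66,0))
to(*rail(75,125),60,YAW)
E
```

```text
183 ((662.7230834960938, 191.1727752685547), (14.302098274230957, 14.95315933227539), 76.89701843261719) [662.46239182 192.11959373] [516.45550646  73.00624676]
pos [497.2  99.3 274.4] [ 1.7996e+02  3.0000e-02 -4.9300e+00] rot -0.37 shift [ 8.07 -4.97 10.72]
```

Request:
move_arm([
  [0,0,0.8,0,0,-0.37,0.5],
  [0.9,-0.55,0.8,0,0,0,0.5],
  [0.9,-0.55,0.8,0,0,0,0.5],
  [0.9,-0.55,0.8,0,0,0,0.5],
  [0.9,-0.55,0.8,0,0,0,0.5],
], squeeze=20)

```text
t: 5.35
position: [0.5716, 0.1392, 0.1941]
tcp_rot: [180.0, -0.0, -2.5]
contact_force: [0.4, -0.4, 0.2]
grip_width: 0.0607
gripper_force: 0.0
```

Request:
move_arm([
  [0.9,-0.55,0.8,0,0,0,0.5],
  [0.9,-0.55,0.8,0,0,0,0.5],
  [0.9,-0.55,0.8,0,0,0,0.5],
  [0.9,-0.55,0.8,0,0,0,0.5],
  [0.87,-0.57,0,0,0,0,0.5],
])

```text
t: 5.85
position: [0.6616, 0.1901, 0.127]
tcp_rot: [179.9, 0.3, -2.5]
contact_force: [-0.2, -0.3, 0.1]
grip_width: 0.0476
gripper_force: 0.0
```

Request:
move_arm([
  [0,0,0.85,0,0,0,0.5],
  [0,0,0.85,0,0,0,0.5],
  [0,0,0.85,0,0,0,0.5],
  [0,0,0.85,0,0,0,0.5],
  [0,0,0,0,0,0,0.5],
])

```text
t: 6.35
position: [0.6593, 0.1907, 0.0581]
tcp_rot: [179.9, 0.4, -2.5]
contact_force: [-0.5, -0.2, -0.9]
grip_width: 0.0475
gripper_force: 0.0
```

Request:
move_arm([
  [0,0,0,0,0,0,0],
  [0,0,0,0,0,0,0],
  [0,0,0,0,0,0,0],
  [0,0,0,0,0,0,0],
  [0,0,0,0,0,0,0],
])

```text
t: 6.85
position: [0.663, 0.1918, 0.0636]
tcp_rot: [-180.0, -0.1, -2.4]
contact_force: [-0.0, -0.8, 2.1]
grip_width: 0.0156
gripper_force: 20.0
```

Request:
move_arm([
  [0,0.6,0,0,0,0,0],
  [0,0.6,0,0,0,0,0],
  [0,0.6,0,0,0,0,0],
  [0,0.6,0,0,0,0,0],
  [0,0.6,0,0,0,0,0],
])

```text
t: 7.35
position: [0.6605, 0.1322, 0.0636]
tcp_rot: [-179.8, -0.1, -2.5]
contact_force: [-0.3, 8.4, 2.1]
grip_width: 0.0156
gripper_force: 20.0
```

Request:
move_arm([
  [0,0.6,0,0,0,0,0],
  [0,0.6,0,0,0,0,0],
  [0,0.6,0,0,0,0,0],
  [0,0.6,0,0,0,0,0],
  [0,0.6,0,0,0,0,0],
])

```text
t: 7.85
position: [0.658, 0.0723, 0.0635]
tcp_rot: [-179.8, -0.1, -2.5]
contact_force: [1.4, 7.4, 4.1]
grip_width: 0.0155
gripper_force: 20.0
```

Request:
move_arm([
  [0,0.6,0,0,0,0,0],
  [0,0.6,0,0,0,0,0],
  [0,0.6,0,0,0,0,0],
  [0,0.6,0,0,0,0,0],
  [0,0.6,0,0,0,0,0],
])

```text
t: 8.35
position: [0.6554, 0.0117, 0.0635]
tcp_rot: [-179.9, -0.1, -2.5]
contact_force: [1.1, 3.2, 5.5]
grip_width: 0.0153
gripper_force: 20.0
```

Request:
move_arm([
  [0,0.5,0,0,0,0,0],
  [0,0.4,0,0,0,0,0],
  [0,0.2,0,0,0,0,0],
  [0,0,0,0,0,0,0],
  [0,0,0,0,0,0,0],
])

```text
t: 8.85
position: [0.6545, -0.0106, 0.0635]
tcp_rot: [-180.0, -0.1, -2.5]
contact_force: [0.5, 3.8, 5.4]
grip_width: 0.0157
gripper_force: 20.0
```

Request:
move_arm([
  [0,0,0,0,0,0,0.55],
  [0,0,0,0,0,0,0.55],
  [0,0,0,0,0,0,0.55],
  [0,0,-0.9,0,0,0,0.55],
  [0,0,-0.9,0,0,0,0.55],
])

```text
t: 9.35
position: [0.6533, -0.0104, 0.0992]
tcp_rot: [180.0, 0.1, -2.5]
contact_force: [-0.2, 0.3, 0.7]
grip_width: 0.0491
gripper_force: 0.0
```

Request:
move_arm([
  [0,0,-0.9,0,0,0.75,0.55],
  [0,0,-0.9,0,0,0.75,0.55],
  [0,0,-0.5,0,0,0.75,0.55],
  [0,0,0,0,0,0.75,0.55],
  [0,0,0,0,0,0,0.55],
])

```text
t: 9.85
position: [0.655, -0.0103, 0.1477]
tcp_rot: [-179.9, -0.2, -23.0]
contact_force: [-0.1, -0.1, 0.2]
grip_width: 0.0523
gripper_force: 0.0
```

Request:
move_arm([
  [-0.98,0.76,0,0,0,0,0.55],
  [-0.98,0.76,0,0,0,0,0.55],
  [-0.98,0.76,0,0,0,0,0.55],
  [-0.98,0.76,0,0,0,0,0.55],
  [-0.98,0.76,0,0,0,0,0.55],
])

```text
t: 10.35
position: [0.5331, -0.0419, 0.1455]
tcp_rot: [-180.0, -0.0, -22.9]
contact_force: [0.6, 0.1, -0.2]
grip_width: 0.0525
gripper_force: 0.0
```

Request:
move_arm([
  [-0.98,0.76,0,0,0,0,0.55],
  [-0.98,0.76,0,0,0,0,0.55],
  [-0.98,0.76,0,0,0,0,0.55],
  [-0.98,0.76,0,0,0,0,0.55],
  [-0.98,0.76,0,0,0,0,0.55],
])

```text
t: 10.85
position: [0.4132, -0.0734, 0.1454]
tcp_rot: [180.0, -0.1, -22.9]
contact_force: [-1.2, -0.1, 0.8]
grip_width: 0.0523
gripper_force: 0.0
```

```bash
python3 - <<'E'
from m import *
s=snap('wrist'); pickle.dump(s,open('w3.pkl','wb')); cv2.imwrite('pics/w3.png',s['pixels'])
for b in blobs(s): 
    if b[1]>300: print(*b)
c=np.array([448.4,-88.7]); a=np.radians(-23.1); to(*(c-37*np.array([np.cos(a),np.sin(a)])),5,-23.1)
for n in ['scene']:
    s=snap(n)
    P=cloud(s);q=P[(P[...,2]>.085)&(P[...,2]<.1)&(P[...,0]>.6)&(P[...,0]<.75)&(abs(P[...,1])<.25)]; print(len(q),q.mean(0)*1000,rail(75,-75))
E
```

```text
[162.  43.] 7883 [614.7 -11.5  19.  211.3  98.6  80.4] [169. 180. 183.]
[601.  48.] 3961 [ 441.7 -377.8   26.4   98.3   36.6  -45.9] [ 81. 158.  62.]
[482. 101.] 4111 [ 434.3 -251.9   26.5  100.7   35.5  -20. ] [188. 196. 192.]
[127. 152.] 7911 [519.7 139.3  21.  189.2 113.1  87.5] [ 53.  75. 113.]
[320. 154.] 3543 [448.8 -88.7  26.6  99.   35.  -23.5] [201. 208. 205.]
[426. 217.] 3325 [ 337.  -161.1   24.9   86.    60.   -55.6] [50. 60. 53.]
[631. 257.] 308 [ 205.7 -377.2   24.7   27.5   17.2  -80.4] [71.  53.  49.5]
pos [410.5 -73.7 144.8] [ 1.7991e+02  9.0000e-02 -2.2970e+01] rot 0.02 shift [ 0.19 -0.05  6.99]
39 [673.70378554 -46.2274802   92.86091326] [654.26164407  -7.71220489]
```

View pics/w3.png

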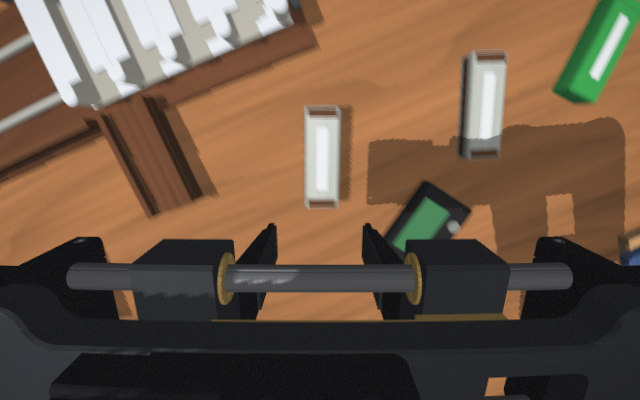

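Request:
move_arm([
  [0.05,0,1,0,0,0,0.55],
  [0,0,1,0,0,0,0.55],
  [0,0,1,0,0,0,0.55],
  [0,0,1,0,0,0,0.55],
  [0,0,1,0,0,0,0.55],
], squeeze=40)

```text
t: 11.45
position: [0.416, -0.0736, 0.0447]
tcp_rot: [-180.0, -0.1, -23.0]
contact_force: [1.2, -0.4, 0.2]
grip_width: 0.0521
gripper_force: 0.0
```

Request:
move_arm([
  [0,0,1,0,0,0,0.55],
  [0,0,0.7,0,0,0,0.55],
  [0,0,0.25,0,0,0,0.55],
  [0,0,0,0,0,0,0.55],
  [0,0,0,0,0,0,0],
])

```text
t: 11.95
position: [0.4159, -0.0737, 0.0066]
tcp_rot: [-180.0, -0.1, -23.0]
contact_force: [-0.8, 0.3, -0.4]
grip_width: 0.0481
gripper_force: 0.0
```

Request:
move_arm([
  [0,0,0,0,0,0,0],
  [0,0,0,0,0,0,0],
  [0,0,0,0,0,0,0],
  [0,0,0,0,0,0,0],
  [0,0,0,0,0,0,0],
])

```text
t: 12.45
position: [0.4157, -0.0739, 0.0066]
tcp_rot: [180.0, -0.1, -23.1]
contact_force: [-0.7, 0.2, 5.4]
grip_width: 0.0337
gripper_force: 39.9
```

```bash
python3 - <<'E'
from m import *
to(*rail(-102-37,0),110,YAW)
to(*rail(-102-37,0),26.5,YAW)
s=pickle.load(open('w3.pkl','rb'));P=cloud(s)
# rack outline at top height
q=P[(P[...,2]>.046)&(P[...,2]<.056)&(P[...,0]>.57)].reshape(-1,3)*1000
c,s_=np.cos(np.radians(YAW)),np.sin(np.radians(YAW)); r=np.c_[(q[:,:2]-O)@[c,s_],(q[:,:2]-O)@[-s_,c]]
print(r.min(0),r.max(0))
f=(r[:,0]>5)&(r[:,0]<40); h,e=np.histogram(r[f,1],bins=np.arange(-200,60,4)); print(list(zip(e.astype(int),h)))
E
```

```text
pos [415.7 -73.9   6.6] [ 1.800e+02 -9.000e-02 -2.306e+01] rot -3.01 shift [ 1.08 -7.54 -5.17]
pos [415.7 -73.9   6.6] [ 1.800e+02 -9.000e-02 -2.306e+01] rot -3.01 shift [ 1.08 -7.54 -1.  ]
[  -0.63266883 -181.4069649 ] [92.79352242 31.572909  ]
[(np.int64(-200), np.int64(0)), (np.int64(-196), np.int64(0)), (np.int64(-192), np.int64(0)), (np.int64(-188), np.int64(0)), (np.int64(-184), np.int64(0)), (np.int64(-180), np.int64(3)), (np.int64(-176), np.int64(11)), (np.int64(-172), np.int64(11)), (np.int64(-168), np.int64(0)), (np.int64(-164), np.int64(0)), (np.int64(-160), np.int64(0)), (np.int64(-156), np.int64(0)), (np.int64(-152), np.int64(0)), (np.int64(-148), np.int64(4)), (np.int64(-144), np.int64(35)), (np.int64(-140), np.int64(46)), (np.int64(-136), np.int64(81)), (np.int64(-132), np.int64(124)), (np.int64(-128), np.int64(137)), (np.int64(-124), np.int64(141)), (np.int64(-120), np.int64(105)), (np.int64(-116), np.int64(104)), (np.int64(-112), np.int64(107)), (np.int64(-108), np.int64(2)), (np.int64(-104), np.int64(0)), (np.int64(-100), np.int64(0)), (np.int64(-96), np.int64(131))
[... 441 characters left out ...]
), (np.int64(-36), np.int64(189)), (np.int64(-32), np.int64(208)), (np.int64(-28), np.int64(195)), (np.int64(-24), np.int64(204)), (np.int64(-20), np.int64(142)), (np.int64(-16), np.int64(141)), (np.int64(-12), np.int64(133)), (np.int64(-8), np.int64(3)), (np.int64(-4), np.int64(0)), (np.int64(0), np.int64(0)), (np.int64(4), np.int64(160)), (np.int64(8), np.int64(129)), (np.int64(12), np.int64(132)), (np.int64(16), np.int64(224)), (np.int64(20), np.int64(171)), (np.int64(24), np.int64(172)), (np.int64(28), np.int64(98)), (np.int64(32), np.int64(0)), (np.int64(36), np.int64(0)), (np.int64(40), np.int64(0)), (np.int64(44), np.int64(0)), (np.int64(48), np.int64(0)), (np.int64(52), np.int64(0))]
```

Request:
move_arm([
  [0,0,-0.9,0,0,0,0],
  [0,0,-0.9,0,0,-0.75,0],
  [0,0,-0.9,0,0,-0.75,0],
  [0,0,-0.9,0,0,-0.75,0],
  [0,0,-0.4,0,0,-0.76,0],
])

```text
t: 12.95
position: [0.4153, -0.0736, 0.0867]
tcp_rot: [180.0, -0.1, -2.2]
contact_force: [0.2, 0.7, -1.0]
grip_width: 0.0339
gripper_force: 39.9
```

Request:
move_arm([
  [0.1,-0.8,0,0,0,0,0],
  [0.1,-0.8,0,0,0,0,0],
  [0.1,-0.8,0,0,0,0,0],
  [0.1,-0.8,0,0,0,0,0],
  [0.1,-0.8,0,0,0,0,0],
])

```text
t: 13.45
position: [0.4274, 0.0068, 0.0847]
tcp_rot: [-180.0, 0.1, -2.4]
contact_force: [-0.4, -0.2, -2.2]
grip_width: 0.034
gripper_force: 39.9
```

Request:
move_arm([
  [0.1,-0.8,0,0,0,0,0],
  [0.1,-0.8,0,0,0,0,0],
  [0.1,-0.8,0,0,0,0,0],
  [0.1,-0.8,0,0,0,0,0],
  [0.1,-0.34,0,0,0,0,0],
])

```text
t: 13.95
position: [0.4404, 0.0773, 0.0848]
tcp_rot: [-180.0, 0.1, -2.3]
contact_force: [-0.9, 0.7, -0.7]
grip_width: 0.0339
gripper_force: 39.9
```

Request:
move_arm([
  [0,0,0,0,0,0,0],
  [0,0,0,0,0,0,0],
])

```text
t: 14.15
position: [0.4408, 0.076, 0.0852]
tcp_rot: [180.0, 0.1, -2.4]
contact_force: [0.7, 0.2, -1.8]
grip_width: 0.0335
gripper_force: 39.9
```

```bash
python3 - <<'E'
from m import *
s=snap('wrist'); pickle.dump(s,open('w4.pkl','wb'))
for b in blobs(s,.07,.13): 
    if b[1]>300: print(*b)
for b in blobs(s): 
    if b[1]>300: print(*b)
to(*rail(-102-36,0),28,YAW)
E
```

```text
[320. 182.] 12335 [480.8  74.5 105.1  93.1  53.   -3.1] [209. 216. 215.]
[431.  14.] 6441 [587.7  -6.1  18.9 212.9  20.6  88.3] [210. 219. 221.]
[140.  44.] 5295 [574.3 208.6  36.1 211.9   9.3  87.5] [ 63.  89. 135.]
[319.  64.] 3997 [543.5  72.3  20.4  59.2  53.   -2.2] [ 62.  87. 130.]
[146. 227.] 3187 [431.7 224.   26.4  65.6  35.  -11.2] [230. 235. 233.]
[148. 295.] 327 [371.  236.4  26.7  33.3  11.2  82.2] [ 61.  84. 122.]
pos [440.8  75.8  85.3] [ 1.7998e+02  4.0000e-02 -2.3900e+00] rot -0.01 shift [ 0.18 -0.01  2.87]
```

Request:
move_arm([
  [0.15,-0.02,0.5,0,0,0,0],
  [0,0,0.8,0,0,0,0],
  [0,0,0.8,0,0,0,0],
  [0,0,0.6,0,0,0,0],
  [0,0,0,0,0,0,0],
])

```text
t: 14.7
position: [0.4422, 0.0761, 0.0292]
tcp_rot: [180.0, 0.3, -2.4]
contact_force: [0.6, 0.8, -1.9]
grip_width: 0.0337
gripper_force: 39.9
```

Request:
move_arm([
  [0,0,0.1,0,0,0,0],
  [0,0,0.1,0,0,0,0],
  [0,0,0.05,0,0,0,0],
  [0,0,0,0,0,0,0],
])

```text
t: 15.1
position: [0.4445, 0.0766, 0.027]
tcp_rot: [-180.0, -0.0, -2.4]
contact_force: [-0.3, 0.1, -1.5]
grip_width: 0.0337
gripper_force: 39.9
```

Request:
move_arm([
  [0,0,0,0,0,0,0.5],
  [0,0,0,0,0,0,0.5],
  [0,0,0,0,0,0,0.5],
  [0,0,-1,0,0,0,0.5],
  [0,0,-1,0,0,0,0.5],
])

```text
t: 15.6
position: [0.4435, 0.0765, 0.0666]
tcp_rot: [180.0, 0.1, -2.4]
contact_force: [0.4, -0.2, 0.5]
grip_width: 0.0476
gripper_force: 0.0
```

Request:
move_arm([
  [-1,0,0,0,0,0,0],
  [-1,0,0,0,0,0,0],
  [0,0,0,0,0,0,0],
  [0,0,0,0,0,0,0],
  [0,0,0,0,0,0,0],
])

```text
t: 16.1
position: [0.4051, 0.0782, 0.067]
tcp_rot: [-180.0, -0.1, -2.4]
contact_force: [-0.3, -0.1, 0.5]
grip_width: 0.0129
gripper_force: 0.0
```

```bash
python3 - <<'E'
from m import *
s=snap('wrist'); pickle.dump(s,open('w5.pkl','wb')); cv2.imwrite('pics/w5.png',s['pixels'])
for b in blobs(s,.035,.049): 
    if b[1]>300: print(*b)
to(*rail(-180,0),27,YAW)
E
```

```text
[320. 110.] 8735 [480.7  75.8  46.1  99.6  35.2  -2.7] [234. 238. 236.]
pos [405.   78.2  67. ] [-1.80e+02 -4.00e-02 -2.38e+00] rot -0.0 shift [-0.12  0.03  2.  ]
```

View pics/w5.png

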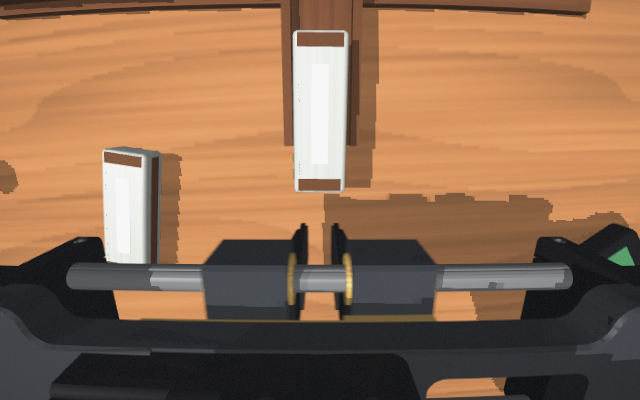

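Request:
move_arm([
  [0,0,0.7,0,0,0,0],
  [0,0,0.7,0,0,0,0],
  [0,0,0.6,0,0,0,0],
  [0,0,0,0,0,0,0],
  [0.5,0,0,0,0,0,0],
])

```text
t: 16.65
position: [0.4137, 0.0778, 0.0262]
tcp_rot: [180.0, 0.1, -2.4]
contact_force: [0.2, 1.0, -0.3]
grip_width: 0.0005
gripper_force: 0.0
```

Request:
move_arm([
  [0.6,0,0,0,0,0,0],
  [0.6,0,0,0,0,0,0],
  [0.6,0,0,0,0,0,0],
  [0.6,0,0,0,0,0,0],
  [0.6,0,0,0,0,0,0],
])

```text
t: 17.15
position: [0.4753, 0.0753, 0.0269]
tcp_rot: [-180.0, -0.0, -2.4]
contact_force: [-1.2, -0.4, 1.6]
grip_width: 0.0004
gripper_force: 0.8
```

Request:
move_arm([
  [0.6,0,0,0,0,0,0],
  [0.6,0,0,0,0,0,0],
  [0.6,0,0,0,0,0,0],
  [0.6,0,0,0,0,0,0],
  [0.6,0,0,0,0,0,0],
])

```text
t: 17.65
position: [0.5351, 0.0728, 0.0266]
tcp_rot: [-180.0, -0.0, -2.4]
contact_force: [-1.4, -0.8, -0.3]
grip_width: -0.0
gripper_force: 0.3
```

```bash
python3 - <<'E'
from m import *
to(*rail(-14,0),27,YAW)
E
```

```text
pos [535.1  72.8  26.6] [-1.80e+02 -1.00e-02 -2.37e+00] rot -0.0 shift [ 1.67  0.03 -0.02]
```

Request:
move_arm([
  [0.4,0,0,0,0,0,0],
  [0.4,0,0,0,0,0,0],
  [0.4,0,0,0,0,0,0],
  [0.3,0,0,0,0,0,0],
  [0.1,0,0,0,0,0,0],
])

```text
t: 18.15
position: [0.5661, 0.0715, 0.0266]
tcp_rot: [180.0, 0.1, -2.4]
contact_force: [-4.7, -0.2, 3.9]
grip_width: 0.0003
gripper_force: 2.5
```

Request:
move_arm([
  [0.1,0,0,0,0,0,0],
  [0.05,0,0,0,0,0,0],
  [0.05,0,0,0,0,0,0],
])

```text
t: 18.45
position: [0.5662, 0.0716, 0.0265]
tcp_rot: [180.0, 0.6, -2.4]
contact_force: [-15.9, -0.1, 12.4]
grip_width: 0.0004
gripper_force: 8.0
```

Request:
move_arm([
  [-0.6,0,0,0,0,0,0],
  [0,0,-1,0,0,0,0],
  [0,0,-1,0,0,0,0],
  [0,0,-1,0,0,0,0.5],
  [0,0,-1,0,0,0,0.5],
])

```text
t: 18.95
position: [0.5581, 0.0719, 0.1076]
tcp_rot: [-180.0, -0.1, -2.4]
contact_force: [0.3, -0.2, 0.2]
grip_width: 0.0113
gripper_force: 0.0
```

Request:
move_arm([
  [0,0,-1,0,0,0,0.5],
  [0.85,0.64,0,0,0,0,0.5],
  [0.85,0.64,0,0,0,0,0.5],
  [0.85,0.64,0,0,0,0,0.5],
  [0.85,0.64,0,0,0,0,0.5],
])

```text
t: 19.45
position: [0.6246, 0.0174, 0.1269]
tcp_rot: [-180.0, -0.1, -2.4]
contact_force: [0.9, -0.3, 0.6]
grip_width: 0.0464
gripper_force: 0.0
```

Request:
move_arm([
  [0.85,0.64,0,0,0,0,0.5],
  [0.85,0.64,0,0,0,0,0.5],
  [0,0,0,0,0,0,0.5],
])

```text
t: 19.75
position: [0.6582, -0.0106, 0.1269]
tcp_rot: [180.0, -0.1, -2.5]
contact_force: [-0.4, 0.3, -0.3]
grip_width: 0.0479
gripper_force: 0.0
```

```bash
python3 - <<'E'
from m import *
to(*rail(75,-75.5),63,YAW)
E
```

```text
pos [658.2 -10.6 126.9] [ 1.7997e+02 -1.3000e-01 -2.4700e+00] rot -0.02 shift [-0.21 -0.11  3.19]
```

Request:
move_arm([
  [-0.2,-0.1,0.8,0,0,-0.02,0.5],
  [0,0,0.8,0,0,0,0.5],
  [0,0,0.8,0,0,0,0.5],
  [0,0,0.8,0,0,0,0.5],
  [0,0,0,0,0,0,0],
], squeeze=20)

```text
t: 20.25
position: [0.6499, -0.0064, 0.0581]
tcp_rot: [-180.0, 0.4, -2.2]
contact_force: [0.5, 0.2, 0.1]
grip_width: 0.0435
gripper_force: 0.0
```

Request:
move_arm([
  [0,0,0,0,0,0,0],
  [0,0,0,0,0,0,0],
  [0,0,0,0,0,0,0],
  [0,0,0,0,0,0,0],
  [0,0,0,0,0,0,0],
])

```text
t: 20.75
position: [0.6538, -0.0073, 0.0639]
tcp_rot: [180.0, -0.1, -2.2]
contact_force: [0.5, -0.6, 2.2]
grip_width: 0.0154
gripper_force: 20.0
```

Request:
move_arm([
  [0,-0.5,0,0,0,0,0],
  [0,-0.5,0,0,0,0,0],
  [0,-0.5,0,0,0,0,0],
  [0,-0.5,0,0,0,0,0],
  [0,-0.5,0,0,0,0,0],
])

```text
t: 21.25
position: [0.6559, 0.0434, 0.0638]
tcp_rot: [180.0, -0.1, -2.2]
contact_force: [1.1, -3.6, 4.2]
grip_width: 0.0156
gripper_force: 20.0
```

Request:
move_arm([
  [0,0,0,0,0,0,0],
  [0,0,0,0,0,0,0],
])

```text
t: 21.45
position: [0.6559, 0.0436, 0.0638]
tcp_rot: [-180.0, -0.1, -2.2]
contact_force: [1.6, -0.2, 4.6]
grip_width: 0.0159
gripper_force: 20.0
```

```bash
python3 - <<'E'
from m import *
to(*rail(75,-25.5),63,YAW)
E
```

```text
pos [655.9  43.6  63.8] [-1.7999e+02 -1.5000e-01 -2.1800e+00] rot 0.02 shift [0.02 0.09 0.04]
```

Request:
move_arm([
  [0,0,0,0,0,0,0.55],
  [0,0,0,0,0,0,0.55],
  [0,0,0,0,0,0,0.55],
  [0,0,-0.9,0,0,0,0.55],
  [0,0,-0.9,0,0,0,0.55],
])

```text
t: 21.95
position: [0.6542, 0.043, 0.0991]
tcp_rot: [-180.0, 0.1, -2.2]
contact_force: [-0.3, 0.8, 1.2]
grip_width: 0.0492
gripper_force: 0.0
```

Request:
move_arm([
  [0,0,-0.9,0,0,0.8,0.55],
  [0,0,-0.9,0,0,0.8,0.55],
  [0,0,-0.5,0,0,0.8,0.55],
  [0,0,0,0,0,0.16,0.55],
  [-0.4,0.98,0,0,0,0,0.55],
])

```text
t: 22.45
position: [0.6421, 0.0283, 0.1466]
tcp_rot: [-179.9, -0.2, -19.7]
contact_force: [-0.2, 0.1, -1.5]
grip_width: 0.0523
gripper_force: 0.0
```

Request:
move_arm([
  [-0.4,0.98,0,0,0,0,0.55],
  [-0.4,0.98,0,0,0,0,0.55],
  [-0.4,0.98,0,0,0,0,0.55],
  [-0.4,0.98,0,0,0,0,0.55],
  [-0.4,0.98,0,0,0,0,0.55],
])

```text
t: 22.95
position: [0.5691, -0.0519, 0.145]
tcp_rot: [-180.0, -0.0, -19.7]
contact_force: [1.0, 0.1, 0.4]
grip_width: 0.052
gripper_force: 0.0
```

Request:
move_arm([
  [-0.4,0.98,0,0,0,0,0.55],
  [-0.4,0.98,0,0,0,0,0.55],
  [-0.4,0.98,0,0,0,0,0.55],
  [-0.4,0.98,0,0,0,0,0.55],
  [-0.4,0.98,0,0,0,0,0.55],
])

```text
t: 23.45
position: [0.4982, -0.1305, 0.145]
tcp_rot: [-180.0, -0.0, -19.7]
contact_force: [-0.4, 0.2, 0.1]
grip_width: 0.0524
gripper_force: 0.0
```

Request:
move_arm([
  [-0.4,0.98,0,0,0,0,0.55],
  [-0.4,0.98,0,0,0,0,0.55],
  [-0.4,0.98,0,0,0,0,0.55],
  [-0.4,0.98,0,0,0,0,0.55],
  [-0.4,0.98,0,0,0,0,0.55],
])

```text
t: 23.95
position: [0.4273, -0.2091, 0.145]
tcp_rot: [180.0, -0.0, -19.7]
contact_force: [0.3, 0.1, 1.4]
grip_width: 0.0522
gripper_force: 0.0
```

Request:
move_arm([
  [-0.4,0.98,0,0,0,0,0.55],
  [-0.3,0.95,0,0,0,0,0.55],
  [0,0,0,0,0,0,0.55],
])

```text
t: 24.25
position: [0.4008, -0.2413, 0.145]
tcp_rot: [180.0, -0.0, -19.9]
contact_force: [-0.2, -0.2, 0.6]
grip_width: 0.0524
gripper_force: 0.0
```

```bash
cat >> m.py <<'E'
def look(tag,y=None):
    s=snap('wrist'); pickle.dump(s,open(tag+'.pkl','wb'))
    for b in blobs(s):
        if b[1]>300 and 85<b[2][3]<108 and 32<b[2][4]<40: print(*b)
    return s
def tail(x,y,yaw,z=6,off=37):
    a=np.radians(yaw); to(x-off*np.cos(a),y-off*np.sin(a),z,yaw)
E
python3 - <<'E'
from m import *
look('w6'); tail(434.2,-252.2,-19.8)
E
```

```text
[442. 104.] 4052 [ 442.8 -379.5   26.5   99.7   35.   -45.3] [122. 227.  94.]
[320. 157.] 3534 [ 434.5 -253.    26.6   99.3   35.4  -20.1] [242. 244. 243.]
pos [ 401.4 -240.6  145. ] [-1.7999e+02 -3.0000e-02 -1.9900e+01] rot -0.01 shift [-0.11 -0.01  6.95]
```

Request:
move_arm([
  [-0.1,0.02,1,0,0,0,0.55],
  [0,0,1,0,0,0,0.55],
  [0,0,1,0,0,0,0.55],
  [0,0,1,0,0,0,0.55],
  [0,0,1,0,0,0,0.55],
], squeeze=40)

```text
t: 24.8
position: [0.4004, -0.2391, 0.0441]
tcp_rot: [-180.0, -0.0, -19.7]
contact_force: [-0.1, 0.3, -0.1]
grip_width: 0.0518
gripper_force: 0.0
```

Request:
move_arm([
  [0,0,1,0,0,0,0.55],
  [0,0,0.7,0,0,0,0.55],
  [0,0,0.22,0,0,0,0.55],
  [0,0,0,0,0,0,0.55],
  [0,0,0,0,0,0,0],
])

```text
t: 25.3
position: [0.4005, -0.2401, 0.0071]
tcp_rot: [180.0, -0.1, -19.8]
contact_force: [-0.5, -0.1, -0.8]
grip_width: 0.0482
gripper_force: 0.0
```

Request:
move_arm([
  [0,0,0,0,0,0,0],
  [0,0,0,0,0,0,0],
  [0,0,0,0,0,0,0],
  [0,0,0,0,0,0,0],
  [0,0,0,0,0,0,0],
])

```text
t: 25.8
position: [0.4004, -0.2404, 0.0072]
tcp_rot: [180.0, -0.1, -19.8]
contact_force: [-1.1, -0.4, 5.6]
grip_width: 0.0336
gripper_force: 39.9
```

```bash
python3 - <<'E'
from m import *
to(*rail(-102-36.5,0),90,YAW)
E
```

```text
pos [ 400.4 -240.4    7.2] [ 1.7997e+02 -8.0000e-02 -1.9830e+01] rot -2.54 shift [  1.53 -15.89  -4.14]
```

Request:
move_arm([
  [0,0,-0.9,0,0,0,0],
  [0,0,-0.9,0,0,-0.65,0],
  [0,0,-0.9,0,0,-0.65,0],
  [0,0,-0.9,0,0,-0.65,0],
  [0,0,-0.5,0,0,-0.59,0],
])

```text
t: 26.3
position: [0.3999, -0.2399, 0.0892]
tcp_rot: [180.0, -0.0, -2.2]
contact_force: [0.6, 0.3, -0.8]
grip_width: 0.0338
gripper_force: 39.9
```

Request:
move_arm([
  [0.1,-0.95,0,0,0,0,0],
  [0.1,-0.95,0,0,0,0,0],
  [0.1,-0.95,0,0,0,0,0],
  [0.1,-0.95,0,0,0,0,0],
  [0.1,-0.95,0,0,0,0,0],
])

```text
t: 26.8
position: [0.413, -0.1442, 0.0874]
tcp_rot: [-180.0, 0.1, -2.4]
contact_force: [-0.3, 0.3, -1.1]
grip_width: 0.0335
gripper_force: 39.9
```

Request:
move_arm([
  [0.1,-0.95,0,0,0,0,0],
  [0.1,-0.95,0,0,0,0,0],
  [0.1,-0.95,0,0,0,0,0],
  [0.1,-0.95,0,0,0,0,0],
  [0.1,-0.95,0,0,0,0,0],
])

```text
t: 27.3
position: [0.4269, -0.0498, 0.0874]
tcp_rot: [-180.0, 0.1, -2.4]
contact_force: [0.3, 0.7, -0.5]
grip_width: 0.0337
gripper_force: 39.9
```

Request:
move_arm([
  [0.1,-0.95,0,0,0,0,0],
  [0.1,-0.95,0,0,0,0,0],
  [0.1,-0.95,0,0,0,0,0],
  [0.1,-0.95,0,0,0,0,0],
  [0.1,-0.95,0,0,0,0,0],
])

```text
t: 27.8
position: [0.4408, 0.0446, 0.0875]
tcp_rot: [-180.0, 0.1, -2.4]
contact_force: [1.1, 0.1, -1.0]
grip_width: 0.034
gripper_force: 39.9
```

Request:
move_arm([
  [0,-0.95,0,0,0,0,0],
  [0,-0.7,0,0,0,0,0],
  [0,0,0,0,0,0,0],
  [0,0,0,0,0,0,0],
])

```text
t: 28.2
position: [0.4423, 0.0765, 0.0876]
tcp_rot: [180.0, 0.1, -2.3]
contact_force: [-0.3, -0.6, -1.5]
grip_width: 0.034
gripper_force: 39.9
```

```bash
python3 - <<'E'
from m import *
s=snap('wrist')
for b in blobs(s,.07,.13): 
    if b[1]>300: print(*b)
to(*rail(-102-36,0),29,YAW)
E
```

```text
[320. 182.] 12196 [482.1  74.4 106.9  94.1  52.8  -4.6] [208. 215. 214.]
pos [442.5  76.2  87.8] [ 1.7998e+02  5.0000e-02 -2.3800e+00] rot -0.0 shift [0.1  0.01 2.94]
```

Request:
move_arm([
  [0.08,0,0.5,0,0,0,0],
  [0,0,0.8,0,0,0,0],
  [0,0,0.8,0,0,0,0],
  [0,0,0.7,0,0,0,0],
  [0,0,0,0,0,0,0],
])

```text
t: 28.75
position: [0.4421, 0.0759, 0.0294]
tcp_rot: [180.0, 0.3, -2.4]
contact_force: [0.2, -0.4, -0.4]
grip_width: 0.0336
gripper_force: 39.9
```

Request:
move_arm([
  [0,0,0.1,0,0,0,0],
  [0,0,0.1,0,0,0,0],
  [0,0,0,0,0,0,0],
])

```text
t: 29.05
position: [0.4449, 0.0765, 0.0287]
tcp_rot: [-180.0, -0.1, -2.4]
contact_force: [-0.1, 0.1, -0.7]
grip_width: 0.0336
gripper_force: 39.9
```

Request:
move_arm([
  [0,0,0,0,0,0,0.5],
  [0,0,0,0,0,0,0.5],
  [0,0,0,0,0,0,0.5],
  [0,0,-1,0,0,0,0.5],
  [0,0,-1,0,0,0,0.5],
])

```text
t: 29.55
position: [0.4438, 0.0766, 0.0683]
tcp_rot: [180.0, 0.1, -2.4]
contact_force: [0.3, 0.2, -0.0]
grip_width: 0.0477
gripper_force: 0.0
```

Request:
move_arm([
  [-1,0,0,0,0,0,0],
  [-1,0,0,0,0,0,0],
  [0,0,0,0,0,0,0],
  [0,0,0,0,0,0,0],
  [0,0,0,0,0,0,0],
])

```text
t: 30.05
position: [0.4054, 0.0782, 0.0686]
tcp_rot: [-180.0, -0.1, -2.4]
contact_force: [0.7, -0.2, 0.1]
grip_width: 0.0127
gripper_force: 0.0
```

```bash
python3 - <<'E'
from m import *
s=snap('wrist'); pickle.dump(s,open('w7.pkl','wb')); cv2.imwrite('pics/w7.png',s['pixels'])
for b in blobs(s,.035,.049): 
    if b[1]>300: print(*b)
to(*rail(-180,0),27,YAW)
E
```

```text
[320. 109.] 8601 [481.5  75.5  46.1 100.1  35.2  -2.7] [234. 238. 236.]
pos [405.4  78.2  68.6] [-1.80e+02 -4.00e-02 -2.38e+00] rot -0.0 shift [-0.14  0.03  2.08]
```

Seated in the trough (z 46.1, aligned). Push home.

Request:
move_arm([
  [0,0,0.7,0,0,0,0],
  [0,0,0.7,0,0,0,0],
  [0,0,0.68,0,0,0,0],
  [0,0,0,0,0,0,0],
  [0.5,0,0,0,0,0,0],
])

```text
t: 30.6
position: [0.4142, 0.0778, 0.0263]
tcp_rot: [180.0, 0.1, -2.4]
contact_force: [0.5, -0.5, -0.1]
grip_width: 0.0005
gripper_force: 0.0
```

Request:
move_arm([
  [0.6,0,0,0,0,0,0],
  [0.6,0,0,0,0,0,0],
  [0.6,0,0,0,0,0,0],
  [0.6,0,0,0,0,0,0],
  [0.6,0,0,0,0,0,0],
])

```text
t: 31.1
position: [0.4757, 0.0753, 0.0269]
tcp_rot: [-180.0, -0.0, -2.4]
contact_force: [-1.7, -0.3, 0.4]
grip_width: 0.0004
gripper_force: 0.6
```

Request:
move_arm([
  [0.6,0,0,0,0,0,0],
  [0.6,0,0,0,0,0,0],
  [0.6,0,0,0,0,0,0],
  [0.6,0,0,0,0,0,0],
  [0.6,0,0,0,0,0,0],
])

```text
t: 31.6
position: [0.5354, 0.0728, 0.0266]
tcp_rot: [-180.0, -0.0, -2.4]
contact_force: [-0.6, -0.0, -0.1]
grip_width: 0.0006
gripper_force: 0.2
```

Request:
move_arm([
  [0.4,0,0,0,0,0,0],
  [0.4,0,0,0,0,0,0],
  [0.4,0,0,0,0,0,0],
  [0.3,0,0,0,0,0,0],
  [0.1,0,0,0,0,0,0],
])

```text
t: 32.1
position: [0.5662, 0.0716, 0.0266]
tcp_rot: [180.0, 0.1, -2.4]
contact_force: [-6.8, -0.0, 4.7]
grip_width: 0.0005
gripper_force: 2.9
```

Request:
move_arm([
  [0.1,0,0,0,0,0,0],
  [0.05,0,0,0,0,0,0],
  [0.05,0,0,0,0,0,0],
])

```text
t: 32.4
position: [0.5662, 0.0716, 0.0264]
tcp_rot: [180.0, 0.6, -2.4]
contact_force: [-16.2, 0.4, 13.1]
grip_width: 0.0004
gripper_force: 8.4
```

Request:
move_arm([
  [-0.6,0,0,0,0,0,0],
  [0,0,-1,0,0,0,0],
  [0,0,-1,0,0,0,0],
  [0,0,-1,0,0,0,0.5],
  [0,0,-1,0,0,0,0.5],
], squeeze=20)

```text
t: 32.9
position: [0.5583, 0.0719, 0.1075]
tcp_rot: [-180.0, -0.1, -2.4]
contact_force: [-0.3, -0.4, -1.0]
grip_width: 0.0116
gripper_force: 0.0
```

Request:
move_arm([
  [0,0,-1,0,0,0,0.5],
  [0.95,0.25,0,0,0,0,0.5],
  [0.95,0.25,0,0,0,0,0.5],
  [0.95,0.25,0,0,0,0,0.5],
  [0.95,0.25,0,0,0,0,0.5],
])

```text
t: 33.4
position: [0.6342, 0.0486, 0.1269]
tcp_rot: [-180.0, -0.1, -2.4]
contact_force: [0.9, 0.4, 0.6]
grip_width: 0.0464
gripper_force: 0.0
```

Request:
move_arm([
  [0.95,0.25,0,0,0,0,0.5],
  [0,0,0,0,0,0,0.5],
  [0,0,0,0,0,0,0.5],
])

```text
t: 33.7
position: [0.6519, 0.043, 0.1264]
tcp_rot: [-180.0, 0.0, -2.4]
contact_force: [0.7, -0.4, 0.2]
grip_width: 0.0476
gripper_force: 0.0
```

```bash
python3 - <<'E'
from m import *
to(*rail(75,-25),64,YAW)
E
```

```text
pos [651.9  43.  126.4] [-1.80e+02  1.00e-02 -2.38e+00] rot -0.0 shift [0.22 0.03 3.12]
```

Request:
move_arm([
  [0.2,0.02,0.8,0,0,0,0.5],
  [0,0,0.8,0,0,0,0.5],
  [0,0,0.8,0,0,0,0.5],
  [0,0,0.72,0,0,0,0.5],
  [0,0,0,0,0,0,0],
])

```text
t: 34.2
position: [0.6534, 0.0425, 0.0599]
tcp_rot: [180.0, 0.4, -2.4]
contact_force: [-0.1, 0.5, 0.6]
grip_width: 0.0437
gripper_force: 0.0
```

Request:
move_arm([
  [0,0,0,0,0,0,0],
  [0,0,0,0,0,0,0],
  [0,0,0,0,0,0,0],
  [0,0,0,0,0,0,0],
  [0,0,0,0,0,0,0],
])

```text
t: 34.7
position: [0.657, 0.0423, 0.0654]
tcp_rot: [180.0, -0.1, -2.4]
contact_force: [-0.1, -0.9, 2.1]
grip_width: 0.0156
gripper_force: 20.0
```

Request:
move_arm([
  [0,-0.5,0,0,0,0,0],
  [0,-0.5,0,0,0,0,0],
  [0,-0.5,0,0,0,0,0],
  [0,-0.5,0,0,0,0,0],
  [0,-0.5,0,0,0,0,0],
])

```text
t: 35.2
position: [0.6591, 0.0928, 0.0653]
tcp_rot: [180.0, -0.1, -2.4]
contact_force: [-0.8, -4.6, 5.7]
grip_width: 0.0157
gripper_force: 20.0
```

Request:
move_arm([
  [0,0,0,0,0,0,0],
  [0,0,0,0,0,0,0],
])

```text
t: 35.4
position: [0.6591, 0.0932, 0.0654]
tcp_rot: [-180.0, -0.1, -2.3]
contact_force: [-0.3, -0.3, 5.7]
grip_width: 0.0157
gripper_force: 20.0
```

```bash
python3 - <<'E'
from m import *
to(*rail(75,25),64,YAW); tail(628,-275,-28,145)
E
```

```text
pos [659.1  93.2  65.4] [-1.7998e+02 -1.1000e-01 -2.3200e+00] rot 0.0 shift [-0.04  0.05  0.07]
pos [659.1  93.2  65.4] [-1.7998e+02 -1.1000e-01 -2.3200e+00] rot 3.74 shift [ 5.42 16.99 -3.98]
```

Request:
move_arm([
  [0,0,0,0,0,0,0.55],
  [0,0,0,0,0,0,0.55],
  [0,0,0,0,0,0,0.55],
  [0,0,-0.9,0,0,0,0.55],
  [0,0,-0.9,0,0,0,0.55],
])

```text
t: 35.9
position: [0.6578, 0.0923, 0.1007]
tcp_rot: [180.0, 0.1, -2.4]
contact_force: [1.8, -0.7, 0.9]
grip_width: 0.0495
gripper_force: 0.0
```

Request:
move_arm([
  [0,0,-0.9,0,0,0.94,0.55],
  [0,0,-0.9,0,0,0.94,0.55],
  [0,0,-0.4,0,0,0.94,0.55],
  [0,0,0,0,0,0.92,0.55],
  [0.32,1,0,0,0,0,0.55],
])

```text
t: 36.4
position: [0.6559, 0.0732, 0.1477]
tcp_rot: [-179.8, -0.2, -28.1]
contact_force: [0.0, -0.3, -0.4]
grip_width: 0.0521
gripper_force: 0.0
```

Request:
move_arm([
  [0.32,1,0,0,0,0,0.55],
  [0.32,1,0,0,0,0,0.55],
  [0.32,1,0,0,0,0,0.55],
  [0.32,1,0,0,0,0,0.55],
  [0.32,1,0,0,0,0,0.55],
])

```text
t: 36.9
position: [0.6363, -0.0325, 0.1469]
tcp_rot: [-179.9, -0.2, -28.1]
contact_force: [0.0, 0.5, -0.2]
grip_width: 0.0526
gripper_force: 0.0
```

Request:
move_arm([
  [0.32,1,0,0,0,0,0.55],
  [0.32,1,0,0,0,0,0.55],
  [0.32,1,0,0,0,0,0.55],
  [0.32,1,0,0,0,0,0.55],
  [0.32,1,0,0,0,0,0.55],
])

```text
t: 37.4
position: [0.6175, -0.136, 0.1469]
tcp_rot: [-180.0, -0.2, -28.1]
contact_force: [0.6, -0.1, 0.4]
grip_width: 0.0523
gripper_force: 0.0
```

Request:
move_arm([
  [0.32,1,0,0,0,0,0.55],
  [0.32,1,0,0,0,0,0.55],
  [0.32,1,0,0,0,0,0.55],
  [0.32,1,0,0,0,0,0.55],
  [0.32,1,0,0,0,0,0.55],
])

```text
t: 37.9
position: [0.5985, -0.2394, 0.1469]
tcp_rot: [-180.0, -0.2, -28.1]
contact_force: [0.3, -0.4, 0.2]
grip_width: 0.0521
gripper_force: 0.0
```

Request:
move_arm([
  [0.3,1,0,0,0,0,0.55],
  [0,0,0,0,0,0,0.55],
  [0,0,0,0,0,0,0.55],
])

```text
t: 38.2
position: [0.5944, -0.2589, 0.146]
tcp_rot: [-180.0, -0.1, -28.1]
contact_force: [-0.1, 1.2, 0.6]
grip_width: 0.0522
gripper_force: 0.0
```

```bash
python3 - <<'E'
from m import *
look('w8'); tail(628,-275,-28)
E
```

```text
[429. 134.] 2428 [ 599.  -383.7   25.7   95.6   32.4  -22.1] [217. 224. 231.]
[319. 155.] 3522 [ 628.4 -275.3   26.6   99.3   35.2  -27.5] [239. 242. 240.]
pos [ 594.3 -258.4  145.6] [-1.7998e+02 -9.0000e-02 -2.8090e+01] rot -0.01 shift [ 0.03 -0.06  6.98]
```

Request:
move_arm([
  [0.04,-0.05,1,0,0,-0.05,0.55],
  [0,0,1,0,0,0,0.55],
  [0,0,1,0,0,0,0.55],
  [0,0,1,0,0,0,0.55],
  [0,0,1,0,0,0,0.55],
], squeeze=40)

```text
t: 38.75
position: [0.5956, -0.2569, 0.0441]
tcp_rot: [-180.0, -0.0, -27.7]
contact_force: [-0.2, -0.1, 0.6]
grip_width: 0.0524
gripper_force: 0.0
```

Request:
move_arm([
  [0,0,1,0,0,0,0.55],
  [0,0,0.7,0,0,0,0.55],
  [0,0,0.25,0,0,0,0.55],
  [0,0,0,0,0,0,0.55],
  [0,0,0,0,0,0,0],
])

```text
t: 39.25
position: [0.5958, -0.2583, 0.0064]
tcp_rot: [-180.0, -0.1, -27.7]
contact_force: [0.3, -0.4, 0.7]
grip_width: 0.0479
gripper_force: 0.0
```

Request:
move_arm([
  [0,0,0,0,0,0,0],
  [0,0,0,0,0,0,0],
  [0,0,0,0,0,0,0],
  [0,0,0,0,0,0,0],
  [0,0,0,0,0,0,0],
])

```text
t: 39.75
position: [0.5957, -0.2586, 0.0064]
tcp_rot: [180.0, -0.1, -27.7]
contact_force: [-0.9, 0.3, 5.7]
grip_width: 0.0337
gripper_force: 40.0
```

```bash
python3 - <<'E'
from m import *
to(*rail(-102-36.5,0),90,YAW)
E
```

```text
pos [ 595.7 -258.6    6.4] [ 1.7999e+02 -1.0000e-01 -2.7740e+01] rot -3.69 shift [ -8.26 -16.4   -4.18]
```

Request:
move_arm([
  [0,0,-0.9,0,0,0,0],
  [0,0,-0.9,0,0,-0.92,0],
  [0,0,-0.9,0,0,-0.92,0],
  [0,0,-0.9,0,0,-0.92,0],
  [0,0,-0.6,0,0,-0.93,0],
])

```text
t: 40.25
position: [0.5952, -0.2582, 0.0911]
tcp_rot: [180.0, -0.1, -2.1]
contact_force: [-0.1, -0.1, -1.5]
grip_width: 0.0336
gripper_force: 40.0
```

Request:
move_arm([
  [-0.48,-0.96,0,0,0,0,0],
  [-0.48,-0.96,0,0,0,0,0],
  [-0.48,-0.96,0,0,0,0,0],
  [-0.48,-0.96,0,0,0,0,0],
  [-0.48,-0.96,0,0,0,0,0],
])

```text
t: 40.75
position: [0.5501, -0.1592, 0.0894]
tcp_rot: [-180.0, 0.0, -2.4]
contact_force: [0.4, 0.0, -1.2]
grip_width: 0.0342
gripper_force: 40.0
```

Request:
move_arm([
  [-0.48,-0.96,0,0,0,0,0],
  [-0.48,-0.96,0,0,0,0,0],
  [-0.48,-0.96,0,0,0,0,0],
  [-0.48,-0.96,0,0,0,0,0],
  [-0.48,-0.96,0,0,0,0,0],
])

```text
t: 41.25
position: [0.5062, -0.061, 0.0893]
tcp_rot: [-180.0, 0.0, -2.4]
contact_force: [-0.9, -0.6, -1.7]
grip_width: 0.0335
gripper_force: 40.0
```

Request:
move_arm([
  [-0.48,-0.96,0,0,0,0,0],
  [-0.48,-0.96,0,0,0,0,0],
  [-0.48,-0.96,0,0,0,0,0],
  [-0.48,-0.96,0,0,0,0,0],
  [-0.48,-0.96,0,0,0,0,0],
])

```text
t: 41.75
position: [0.4622, 0.0368, 0.0894]
tcp_rot: [-180.0, -0.0, -2.4]
contact_force: [0.8, -0.1, -0.6]
grip_width: 0.0338
gripper_force: 40.0
```

Request:
move_arm([
  [-0.48,-0.96,0,0,0,0,0],
  [-0.5,-1,0,0,0,0,0],
  [0,0,0,0,0,0,0],
  [0,0,0,0,0,0,0],
])

```text
t: 42.15
position: [0.4449, 0.0759, 0.0894]
tcp_rot: [180.0, -0.0, -2.3]
contact_force: [0.3, -0.2, -0.2]
grip_width: 0.0336
gripper_force: 40.0
```

```bash
python3 - <<'E'
from m import *
s=snap('wrist')
for b in blobs(s,.07,.13): 
    if b[1]>300: print(*b)
to(*rail(-102-36.5,0),29,YAW)
E
```

```text
[320. 180.] 12248 [485.3  75.3 109.5  93.4  52.3  -1.7] [213. 218. 216.]
pos [445.2  75.5  89.5] [ 1.7998e+02 -4.0000e-02 -2.3500e+00] rot 0.0 shift [-0.06 -0.02  3.02]
```

Request:
move_arm([
  [-0.05,-0.02,0.6,0,0,0,0],
  [0,0,0.8,0,0,0,0],
  [0,0,0.8,0,0,0,0],
  [0,0,0.8,0,0,0,0],
  [0,0,0,0,0,0,0],
])

```text
t: 42.7
position: [0.4428, 0.0753, 0.0269]
tcp_rot: [180.0, 0.2, -2.4]
contact_force: [-0.2, -0.0, -1.2]
grip_width: 0.0333
gripper_force: 40.0
```

Request:
move_arm([
  [0,0,0.07,0,0,0,0],
  [0,0,0.07,0,0,0,0],
  [0,0,0,0,0,0,0],
])

```text
t: 43.0
position: [0.4443, 0.0759, 0.0267]
tcp_rot: [-180.0, -0.0, -2.4]
contact_force: [-0.8, 0.1, -1.7]
grip_width: 0.0337
gripper_force: 40.0
```

Request:
move_arm([
  [0,0,0,0,0,0,0.5],
  [0,0,0,0,0,0,0.5],
  [0,0,0,0,0,0,0.5],
  [0,0,-1,0,0,0,0.5],
  [0,0,-1,0,0,0,0.5],
])

```text
t: 43.5
position: [0.4435, 0.076, 0.0665]
tcp_rot: [180.0, 0.1, -2.4]
contact_force: [0.2, 0.7, -0.3]
grip_width: 0.0474
gripper_force: 0.0
```

Request:
move_arm([
  [-1,0,0,0,0,0,0],
  [-1,0,0,0,0,0,0],
  [0,0,0,0,0,0,0],
  [0,0,0,0,0,0,0],
  [0,0,0,0,0,0,0],
])

```text
t: 44.0
position: [0.405, 0.0777, 0.0668]
tcp_rot: [-180.0, -0.1, -2.4]
contact_force: [-0.3, -0.2, 1.4]
grip_width: 0.0129
gripper_force: 0.0
```

```bash
python3 - <<'E'
from m import *
s=snap('wrist'); pickle.dump(s,open('w9.pkl','wb'))
for b in blobs(s,.035,.049): 
    if b[1]>300: print(*b)
to(*rail(-180,0),27,YAW)
for b in blobs(s): 
    if b[1]>300 and b[2][1]>150: print(*b)
E
```

```text
[320. 109.] 8728 [481.2  75.   46.1  99.3  35.1  -2.3] [234. 238. 236.]
pos [405.   77.6  66.7] [-1.80e+02 -4.00e-02 -2.38e+00] rot -0.0 shift [-0.12  0.    1.99]
[127. 205.] 5397 [418.7 226.5  26.4  91.5  35.  -10.9] [234. 238. 236.]
```

Request:
move_arm([
  [0,0,0.7,0,0,0,0],
  [0,0,0.7,0,0,0,0],
  [0,0,0.6,0,0,0,0],
  [0,0,0,0,0,0,0],
  [0.5,0,0,0,0,0,0],
])

```text
t: 44.55
position: [0.4137, 0.0773, 0.0259]
tcp_rot: [180.0, 0.1, -2.4]
contact_force: [0.4, 0.3, -0.2]
grip_width: 0.0007
gripper_force: 0.0
```

Request:
move_arm([
  [0.6,0,0,0,0,0,0],
  [0.6,0,0,0,0,0,0],
  [0.6,0,0,0,0,0,0],
  [0.6,0,0,0,0,0,0],
  [0.6,0,0,0,0,0,0],
])

```text
t: 45.05
position: [0.4753, 0.0747, 0.0267]
tcp_rot: [-180.0, -0.0, -2.4]
contact_force: [-2.0, -0.1, 1.0]
grip_width: 0.0004
gripper_force: 0.8
```

Request:
move_arm([
  [0.6,0,0,0,0,0,0],
  [0.6,0,0,0,0,0,0],
  [0.6,0,0,0,0,0,0],
  [0.6,0,0,0,0,0,0],
  [0.6,0,0,0,0,0,0],
])

```text
t: 45.55
position: [0.5351, 0.0722, 0.0263]
tcp_rot: [-180.0, -0.0, -2.4]
contact_force: [-0.3, 0.8, -0.8]
grip_width: 0.0003
gripper_force: 0.3
```

Request:
move_arm([
  [0.4,0,0,0,0,0,0],
  [0.4,0,0,0,0,0,0],
  [0.4,0,0,0,0,0,0],
  [0.3,0,0,0,0,0,0],
  [0.1,0,0,0,0,0,0],
])

```text
t: 46.05
position: [0.5661, 0.0709, 0.0265]
tcp_rot: [180.0, 0.1, -2.4]
contact_force: [-4.7, 0.5, 3.9]
grip_width: 0.0004
gripper_force: 2.4
```

Request:
move_arm([
  [0.1,0,0,0,0,0,0],
  [0.05,0,0,0,0,0,0],
  [0.05,0,0,0,0,0,0],
])

```text
t: 46.35
position: [0.5662, 0.0709, 0.0263]
tcp_rot: [180.0, 0.6, -2.4]
contact_force: [-15.8, -0.8, 12.9]
grip_width: 0.0005
gripper_force: 8.0
```

Request:
move_arm([
  [-0.6,0,0,0,0,0,0],
  [0,0,-1,0,0,0,0],
  [0,0,-1,0,0,0,0],
  [0,0,-1,0,0,0,0.5],
  [0,0,-1,0,0,0,0.5],
], squeeze=20)

```text
t: 46.85
position: [0.558, 0.0713, 0.1073]
tcp_rot: [-180.0, -0.1, -2.4]
contact_force: [-0.1, 0.5, 0.5]
grip_width: 0.0111
gripper_force: 0.0
```

Request:
move_arm([
  [0,0,-1,0,0,0,0.5],
  [0.99,-0.25,0,0,0,0,0.5],
  [0.99,-0.25,0,0,0,0,0.5],
  [0.99,-0.25,0,0,0,0,0.5],
  [0.99,-0.25,0,0,0,0,0.5],
])

```text
t: 47.35
position: [0.6388, 0.0882, 0.1267]
tcp_rot: [-180.0, -0.1, -2.4]
contact_force: [0.9, -0.2, 1.0]
grip_width: 0.0467
gripper_force: 0.0
```

Request:
move_arm([
  [0.99,-0.25,0,0,0,0,0.5],
  [0,0,0,0,0,0,0.5],
  [0,0,0,0,0,0,0.5],
])

```text
t: 47.65
position: [0.6576, 0.0921, 0.1262]
tcp_rot: [180.0, 0.0, -2.4]
contact_force: [0.6, -0.9, -0.0]
grip_width: 0.0475
gripper_force: 0.0
```

```bash
python3 - <<'E'
from m import *
to(*rail(75,25),64,YAW)
E
```

```text
pos [657.6  92.1 126.2] [ 1.7999e+02  2.0000e-02 -2.3600e+00] rot -0.0 shift [ 0.04 -0.    3.11]
```

Request:
move_arm([
  [0.04,0,0.8,0,0,0,0.5],
  [0,0,0.8,0,0,0,0.5],
  [0,0,0.8,0,0,0,0.5],
  [0,0,0.72,0,0,0,0.5],
  [0,0,0,0,0,0,0],
])

```text
t: 48.15
position: [0.656, 0.0919, 0.0597]
tcp_rot: [180.0, 0.4, -2.4]
contact_force: [-0.7, 0.1, -0.2]
grip_width: 0.0434
gripper_force: 0.0
```

Request:
move_arm([
  [0,0,0,0,0,0,0],
  [0,0,0,0,0,0,0],
  [0,0,0,0,0,0,0],
  [0,0,0,0,0,0,0],
  [0,0,0,0,0,0,0],
])

```text
t: 48.65
position: [0.6596, 0.0922, 0.0652]
tcp_rot: [-180.0, -0.1, -2.4]
contact_force: [0.0, 0.6, 2.1]
grip_width: 0.0151
gripper_force: 20.0
```

Request:
move_arm([
  [0,-0.5,0,0,0,0,0],
  [0,-0.5,0,0,0,0,0],
  [0,-0.5,0,0,0,0,0],
  [0,-0.5,0,0,0,0,0],
  [0,-0.5,0,0,0,0,0],
])

```text
t: 49.15
position: [0.6617, 0.1426, 0.0652]
tcp_rot: [180.0, -0.1, -2.4]
contact_force: [0.3, -4.3, 5.7]
grip_width: 0.0157
gripper_force: 20.0
```

Request:
move_arm([
  [0,0,0,0,0,0,0],
  [0,0,0,0,0,0,0],
])

```text
t: 49.35
position: [0.6617, 0.1429, 0.0652]
tcp_rot: [-180.0, -0.1, -2.3]
contact_force: [1.5, -0.0, 4.8]
grip_width: 0.0151
gripper_force: 20.0
```

```bash
python3 - <<'E'
from m import *
to(*rail(75,75),64,YAW); tail(415.5,227,-11.3,145)
E
```

```text
pos [661.7 142.9  65.2] [-1.7997e+02 -1.2000e-01 -2.3200e+00] rot 0.0 shift [-0.06  0.04  0.06]
pos [661.7 142.9  65.2] [-1.7997e+02 -1.2000e-01 -2.3200e+00] rot 1.31 shift [-14.74  -1.71  -3.99]
```

Request:
move_arm([
  [0,0,0,0,0,0,0.55],
  [0,0,0,0,0,0,0.55],
  [0,0,0,0,0,0,0.55],
  [0,0,-0.9,0,0,0,0.55],
  [0,0,-0.9,0,0,0,0.55],
])

```text
t: 49.85
position: [0.6603, 0.142, 0.1005]
tcp_rot: [180.0, 0.1, -2.4]
contact_force: [-0.1, 0.3, -0.4]
grip_width: 0.0492
gripper_force: 0.0
```

Request:
move_arm([
  [0,0,-0.9,0,0,0.65,0.55],
  [0,0,-0.9,0,0,0.66,0.55],
  [0,0,-0.4,0,0,0,0.55],
  [0,0,0,0,0,0,0.55],
  [-0.98,-0.11,0,0,0,0,0.55],
])

```text
t: 50.35
position: [0.6433, 0.1475, 0.1446]
tcp_rot: [-180.0, -0.1, -11.4]
contact_force: [-0.8, 0.5, -0.9]
grip_width: 0.052
gripper_force: 0.0
```

Request:
move_arm([
  [-0.98,-0.11,0,0,0,0,0.55],
  [-0.98,-0.11,0,0,0,0,0.55],
  [-0.98,-0.11,0,0,0,0,0.55],
  [-0.98,-0.11,0,0,0,0,0.55],
  [-0.98,-0.11,0,0,0,0,0.55],
])

```text
t: 50.85
position: [0.5468, 0.1783, 0.1431]
tcp_rot: [180.0, 0.1, -11.3]
contact_force: [-0.5, 0.5, -0.5]
grip_width: 0.0522
gripper_force: 0.0
```

Request:
move_arm([
  [-0.98,-0.11,0,0,0,0,0.55],
  [-0.98,-0.11,0,0,0,0,0.55],
  [-0.98,-0.11,0,0,0,0,0.55],
  [-0.98,-0.11,0,0,0,0,0.55],
  [-0.98,-0.11,0,0,0,0,0.55],
])

```text
t: 51.35
position: [0.4529, 0.2083, 0.1432]
tcp_rot: [180.0, 0.1, -11.3]
contact_force: [-0.1, -0.2, -0.8]
grip_width: 0.0519
gripper_force: 0.0
```

Request:
move_arm([
  [-0.98,-0.11,0,0,0,0,0.55],
  [-0.98,-0.11,0,0,0,0,0.55],
  [-0.98,-0.11,0,0,0,0,0.55],
  [-0.98,-0.11,0,0,0,0,0.55],
  [0,0,0,0,0,0,0.55],
])

```text
t: 51.85
position: [0.3772, 0.2326, 0.1432]
tcp_rot: [180.0, 0.1, -11.2]
contact_force: [0.0, -0.9, 0.3]
grip_width: 0.0524
gripper_force: 0.0
```

```bash
python3 - <<'E'
from m import *
look('w10'); tail(415.5,227,-11.3)
E
```

```text
[317. 155.] 3606 [414.4 228.4  26.6  99.4  35.3 -11.4] [240. 243. 242.]
pos [378.4 232.5 143.5] [ 1.7998e+02  1.0000e-02 -1.1250e+01] rot 0.01 shift [ 0.02 -0.1   6.88]
```

Request:
move_arm([
  [-0.03,-0.15,1,0,0,0,0.55],
  [0,0,1,0,0,0,0.55],
  [0,0,1,0,0,0,0.55],
  [0,0,1,0,0,0,0.55],
  [0,0,1,0,0,0,0.55],
], squeeze=40)

```text
t: 52.4
position: [0.38, 0.2351, 0.0431]
tcp_rot: [180.0, -0.0, -11.4]
contact_force: [-0.1, 0.5, -0.0]
grip_width: 0.0525
gripper_force: 0.0
```

Request:
move_arm([
  [0,0,1,0,0,0,0.55],
  [0,0,0.6,0,0,0,0.55],
  [0,0,0.22,0,0,0,0.55],
  [0,0,0,0,0,0,0.55],
  [0,0,0,0,0,0,0],
])

```text
t: 52.9
position: [0.3801, 0.2358, 0.0085]
tcp_rot: [-179.9, -0.1, -11.4]
contact_force: [0.3, -0.8, -0.4]
grip_width: 0.0483
gripper_force: 0.0
```

Request:
move_arm([
  [0,0,0,0,0,0,0],
  [0,0,0,0,0,0,0],
  [0,0,0,0,0,0,0],
  [0,0,0,0,0,0,0],
  [0,0,0,0,0,0,0],
])

```text
t: 53.4
position: [0.3798, 0.2358, 0.0086]
tcp_rot: [-180.0, -0.1, -11.4]
contact_force: [-0.8, -0.2, 6.0]
grip_width: 0.0341
gripper_force: 39.9
```

```bash
python3 - <<'E'
from m import *
to(*rail(-102-36.5,0),90,YAW)
E
```

```text
pos [379.8 235.8   8.6] [-1.7997e+02 -6.0000e-02 -1.1360e+01] rot -1.31 shift [ 3.54  7.85 -4.07]
```

Request:
move_arm([
  [0,0,-0.9,0,0,0,0],
  [0,0,-0.9,0,0,-0.65,0],
  [0,0,-0.9,0,0,-0.66,0],
  [0,0,-0.9,0,0,0,0],
  [0,0,-0.5,0,0,0,0],
])

```text
t: 53.9
position: [0.3794, 0.2358, 0.0906]
tcp_rot: [-180.0, -0.1, -2.4]
contact_force: [-0.4, 0.7, -0.8]
grip_width: 0.0335
gripper_force: 39.9
```

Request:
move_arm([
  [0.4,0.9,0,0,0,0,0],
  [0.4,0.9,0,0,0,0,0],
  [0.4,0.9,0,0,0,0,0],
  [0.4,0.9,0,0,0,0,0],
  [0.4,0.9,0,0,0,0,0],
])

```text
t: 54.4
position: [0.4149, 0.1431, 0.0888]
tcp_rot: [180.0, 0.1, -2.4]
contact_force: [0.3, -0.8, -1.8]
grip_width: 0.0336
gripper_force: 39.9
```

Request:
move_arm([
  [0.4,0.9,0,0,0,0,0],
  [0.4,0.9,0,0,0,0,0],
  [0.4,0.9,0,0,0,0,0],
  [0.34,0.65,0,0,0,0,0],
  [0,0,0,0,0,0,0],
])

```text
t: 54.9
position: [0.4433, 0.0746, 0.0889]
tcp_rot: [180.0, 0.1, -2.5]
contact_force: [0.2, 0.3, -1.0]
grip_width: 0.0333
gripper_force: 39.9
```

Request:
move_arm([
  [0,0,0,0,0,0,0],
])

```text
t: 55.0
position: [0.4428, 0.0758, 0.089]
tcp_rot: [-180.0, 0.1, -2.4]
contact_force: [0.2, -0.6, -1.8]
grip_width: 0.0339
gripper_force: 39.9
```

```bash
python3 - <<'E'
from m import *
s=snap('wrist')
for b in blobs(s,.07,.13): 
    if b[1]>300: print(*b)
to(*rail(-102-36.5,0),29,YAW)
E
```

```text
[320. 183.] 11900 [482.2  75.2 106.9  93.   52.7  -1.9] [217.  222.  221.5]
pos [442.7  76.1  89. ] [-1.7998e+02  8.0000e-02 -2.3800e+00] rot -0.0 shift [0.06 0.   3.  ]
```

Request:
move_arm([
  [0.05,0,0.6,0,0,0,0],
  [0,0,0.8,0,0,0,0],
  [0,0,0.8,0,0,0,0],
  [0,0,0.7,0,0,0,0],
  [0,0,0,0,0,0,0],
])

```text
t: 55.55
position: [0.4427, 0.0761, 0.0293]
tcp_rot: [180.0, 0.2, -2.3]
contact_force: [0.7, -0.3, -2.0]
grip_width: 0.0338
gripper_force: 40.0
```

Request:
move_arm([
  [0,0,0.07,0,0,0,0],
  [0,0,0.03,0,0,0,0],
  [0,0,0,0,0,0,0],
])

```text
t: 55.85
position: [0.4446, 0.0758, 0.0301]
tcp_rot: [-180.0, -0.0, -2.4]
contact_force: [-0.8, -0.3, -1.2]
grip_width: 0.0336
gripper_force: 40.0
```

Request:
move_arm([
  [0,0,0,0,0,0,0.5],
  [0,0,0,0,0,0,0.5],
  [0,0,0,0,0,0,0.5],
  [0,0,-1,0,0,0,0.5],
  [0,0,-1,0,0,0,0.5],
])

```text
t: 56.35
position: [0.4438, 0.0756, 0.0697]
tcp_rot: [180.0, 0.1, -2.4]
contact_force: [0.5, -0.4, 0.0]
grip_width: 0.0475
gripper_force: 0.0
```

Request:
move_arm([
  [-1,0,0,0,0,0,0],
  [-1,0,0,0,0,0,0],
  [0,0,0,0,0,0,0],
  [0,0,0,0,0,0,0],
  [0,0,0,0,0,0,0],
])

```text
t: 56.85
position: [0.4053, 0.0773, 0.07]
tcp_rot: [-180.0, -0.1, -2.4]
contact_force: [-0.6, -0.2, 0.5]
grip_width: 0.013
gripper_force: 0.0
```

```bash
python3 - <<'E'
from m import *
s=snap('wrist'); pickle.dump(s,open('w11.pkl','wb'))
for b in blobs(s,.035,.049): 
    if b[1]>300: print(*b)
to(*rail(-180,0),27,YAW)
E
```

```text
[319. 111.] 8432 [480.2  75.   46.1  99.3  35.1  -2.6] [234. 238. 236.]
pos [405.3  77.3  69.9] [-1.80e+02 -4.00e-02 -2.38e+00] rot -0.0 shift [-0.14 -0.01  2.15]
```

Request:
move_arm([
  [0,0,0.75,0,0,0,0],
  [0,0,0.75,0,0,0,0],
  [0,0,0.65,0,0,0,0],
  [0,0,0,0,0,0,0],
  [0.5,0,0,0,0,0,0],
])

```text
t: 57.4
position: [0.4142, 0.0769, 0.0263]
tcp_rot: [180.0, 0.1, -2.4]
contact_force: [0.3, -0.2, 0.7]
grip_width: 0.0004
gripper_force: 0.0
```

Request:
move_arm([
  [0.6,0,0,0,0,0,0],
  [0.6,0,0,0,0,0,0],
  [0.6,0,0,0,0,0,0],
  [0.6,0,0,0,0,0,0],
  [0.6,0,0,0,0,0,0],
])

```text
t: 57.9
position: [0.4756, 0.0744, 0.0269]
tcp_rot: [-180.0, -0.0, -2.4]
contact_force: [-1.2, -0.2, 1.2]
grip_width: 0.0007
gripper_force: 0.9
```

Request:
move_arm([
  [0.6,0,0,0,0,0,0],
  [0.6,0,0,0,0,0,0],
  [0.6,0,0,0,0,0,0],
  [0.6,0,0,0,0,0,0],
  [0.6,0,0,0,0,0,0],
])

```text
t: 58.4
position: [0.5354, 0.0719, 0.0266]
tcp_rot: [180.0, -0.0, -2.4]
contact_force: [-1.4, 0.2, 0.0]
grip_width: 0.0004
gripper_force: 0.3
```

Request:
move_arm([
  [0.4,0,0,0,0,0,0],
  [0.4,0,0,0,0,0,0],
  [0.4,0,0,0,0,0,0],
  [0.3,0,0,0,0,0,0],
  [0.1,0,0,0,0,0,0],
])

```text
t: 58.9
position: [0.5661, 0.0706, 0.0266]
tcp_rot: [180.0, 0.1, -2.4]
contact_force: [-6.0, -0.8, 4.2]
grip_width: 0.0006
gripper_force: 3.1
```

Request:
move_arm([
  [0.1,0,0,0,0,0,0],
  [0.05,0,0,0,0,0,0],
  [0.05,0,0,0,0,0,0],
])

```text
t: 59.2
position: [0.5661, 0.0706, 0.0266]
tcp_rot: [180.0, 0.6, -2.4]
contact_force: [-16.5, -0.0, 13.3]
grip_width: 0.0004
gripper_force: 8.5
```

Request:
move_arm([
  [-0.6,0,0,0,0,0,0],
  [0,0,-1,0,0,0,0],
  [0,0,-1,0,0,0,0],
  [0,0,-1,0,0,0,0.5],
  [0,0,-1,0,0,0,0.5],
], squeeze=20)

```text
t: 59.7
position: [0.5583, 0.071, 0.1076]
tcp_rot: [-180.0, -0.1, -2.4]
contact_force: [0.2, -0.8, 0.1]
grip_width: 0.0115
gripper_force: 0.0
```

Request:
move_arm([
  [0,0,-1,0,0,0,0.5],
  [0.99,-0.75,0,0,0,0,0.5],
  [0.99,-0.75,0,0,0,0,0.5],
  [0.99,-0.75,0,0,0,0,0.5],
  [0.99,-0.75,0,0,0,0,0.5],
])

```text
t: 60.2
position: [0.6408, 0.1282, 0.1269]
tcp_rot: [-180.0, -0.1, -2.4]
contact_force: [-0.6, -0.4, 0.6]
grip_width: 0.0462
gripper_force: 0.0
```

Request:
move_arm([
  [0.99,-0.75,0,0,0,0,0.5],
  [0,0,0,0,0,0,0.5],
  [0,0,0,0,0,0,0.5],
])

```text
t: 60.5
position: [0.6601, 0.1418, 0.1264]
tcp_rot: [180.0, 0.0, -2.3]
contact_force: [0.4, 0.4, -0.3]
grip_width: 0.0477
gripper_force: 0.0
```

```bash
python3 - <<'E'
from m import *
to(*rail(75,75),64,YAW)
E
```

```text
pos [660.1 141.8 126.4] [179.99   0.    -2.34] rot 0.0 shift [ 0.02 -0.02  3.12]
```

Push to parked, release, and lift for a look.

Request:
move_arm([
  [0.02,-0.02,0.8,0,0,0,0.5],
  [0,0,0.8,0,0,0,0.5],
  [0,0,0.8,0,0,0,0.5],
  [0,0,0.72,0,0,0,0.5],
  [0,0,0,0,0,0,0],
])

```text
t: 61.0
position: [0.658, 0.1416, 0.0599]
tcp_rot: [179.9, 0.4, -2.4]
contact_force: [-0.6, 0.4, -0.4]
grip_width: 0.044
gripper_force: 0.0
```

Request:
move_arm([
  [0,0,0,0,0,0,0],
  [0,0,0,0,0,0,0],
  [0,0,0,0,0,0,0],
  [0,0,0,0,0,0,0],
  [0,0,0,0,0,0,0],
])

```text
t: 61.5
position: [0.6615, 0.1422, 0.0654]
tcp_rot: [-180.0, -0.1, -2.4]
contact_force: [-0.3, -0.5, 1.4]
grip_width: 0.016
gripper_force: 20.0
```

Request:
move_arm([
  [0,-0.5,0,0,0,0,0],
  [0,-0.5,0,0,0,0,0],
  [0,-0.5,0,0,0,0,0],
  [0,-0.5,0,0,0,0,0],
  [0,-0.5,0,0,0,0,0],
])

```text
t: 62.0
position: [0.6636, 0.1927, 0.0654]
tcp_rot: [180.0, -0.1, -2.4]
contact_force: [0.4, -4.3, 6.4]
grip_width: 0.0156
gripper_force: 20.0
```

Request:
move_arm([
  [0,0,0,0,0,0,0],
  [0,0,0,0,0,0,0],
  [0,0,0,0,0,0,0.6],
  [0,0,0,0,0,0,0.6],
  [0,0,0,0,0,0,0.6],
])

```text
t: 62.5
position: [0.662, 0.1924, 0.0632]
tcp_rot: [180.0, 0.1, -2.4]
contact_force: [0.0, 1.3, -0.7]
grip_width: 0.0338
gripper_force: 0.0
```

Request:
move_arm([
  [0,0,-1,0,0,0,0.6],
  [0,0,-1,0,0,0,0.6],
  [0,0,-1,0,0,0,0.6],
  [-1,0,-1,0,0,0,0.6],
  [-1,0,-1,0,0,0,0.6],
])

```text
t: 63.0
position: [0.6222, 0.1937, 0.1642]
tcp_rot: [180.0, 0.1, -2.4]
contact_force: [0.5, -0.0, 1.0]
grip_width: 0.0571
gripper_force: 0.0
```

Request:
move_arm([
  [-1,0,-1,0,0,0,0.6],
  [-1,0,-1,0,0,0,0.6],
  [-1,0,-1,0,0,0,0.6],
  [-1,0,-1,0,0,0,0.6],
  [0,0,0,0,0,0,0.6],
])

```text
t: 63.5
position: [0.5428, 0.1978, 0.2477]
tcp_rot: [-179.9, -0.3, -2.3]
contact_force: [1.6, 0.4, 1.4]
grip_width: 0.057
gripper_force: 0.0
```

```bash
python3 - <<'E'
from m import *
s=snap('wrist'); cv2.imwrite('pics/end.png',s['pixels']); P=cloud(s)
q=P[(P[...,2]>.088)&(P[...,2]<.1)&(P[...,0]>.6)&(P[...,0]<.75)]*1000; print(len(q),q.mean(0),rail(75,125))
for n in ['scene','side']:
    s=snap(n); print(n); cv2.imwrite(f'pics/{n}_end.png',s['pixels'])
    for b in blobs(s):
        if (b[2][0]<680 and b[2][3]<115 and b[1]>55): print(*b)
E
```

```text
211 [661.93032339 192.34516851  96.1242915 ] [662.46239182 192.11959373]
scene
[234. 143.] 174 [ 491.6 -610.2   26.3  106.1   35.7   82.7] [ 90.  166.  101.5]
[274. 141.] 111 [ 371.5 -521.9   28.9   85.7   51.6  -40.6] [ 56.  81. 142.]
[281. 167.] 225 [ 443.6 -381.    25.5  100.7   45.3  -46.9] [ 93. 172.  96.]
[244. 185.] 167 [ 601.8 -380.4   25.1   92.2   43.9  -27.4] [218. 232. 239.]
[345. 187.] 325 [ 335.6 -161.7   24.6   89.4   67.1  -55. ] [42. 55. 51.]
[451. 310.] 65 [465.  392.5  30.6  28.7  15.8 -62.5] [114. 127. 132.]
[428. 350.] 448 [598.2 433.4  19.6  66.1  65.3  53.7] [231. 235. 239.]
side
[324. 126.] 99 [594.  431.   19.3  67.5  62.8 -29.6] [242. 245. 248.]
[264. 238.] 465 [ 333.3 -164.7   22.9   95.2   61.5  -55.5] [27. 37. 55.]
[365. 288.] 274 [ 594.4 -387.6   24.4   91.8   30.4  -21.5] [212. 229. 240.]
[309. 294.] 450 [ 440.3 -383.4   24.9   99.2   37.3  -45.5] [105.  218.5 101. ]
[276. 343.] 160 [ 346.7 -522.8   29.    69.4   23.9    2.7] [ 39.  66. 131.]
[341. 375.] 666 [ 486.2 -612.7   26.3   98.6   35.    81.8] [112. 226. 106.]
[279. 368.] 186 [ 348.2 -576.5   28.4   80.7   32.    -0.9] [ 39.  65. 128.]
```

View pics/end.png

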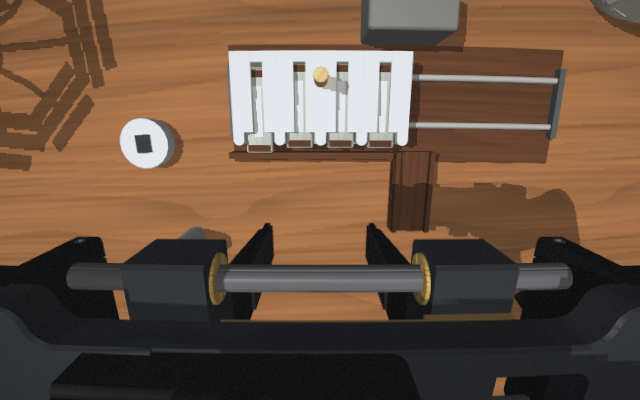

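View pics/side_end.png

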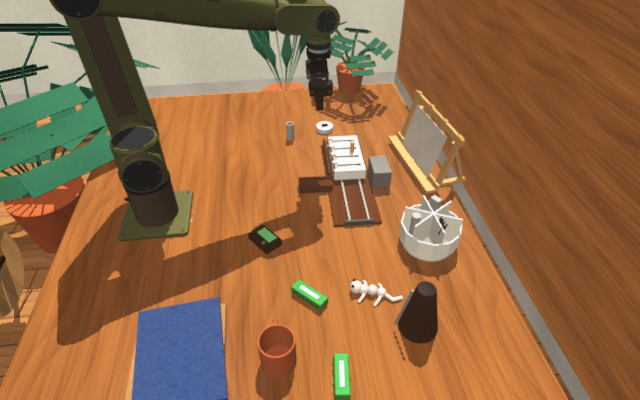

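```bash
python3 - <<'E'
from m import *
s=snap('wrist'); P=cloud(s)*1000
c,s_=np.cos(np.radians(YAW)),np.sin(np.radians(YAW)); q=P[...,:2]-O; r=np.stack([q@np.array([c,s_]),q@np.array([-s_,c])],-1)
for k,yc in enumerate([200,150,100,50]):
    m=(abs(r[...,1]-yc)<7)&(P[...,2]>38)&(P[...,2]<48)&(r[...,0]>-20)&(r[...,0]<110)
    print(k+1,m.sum(),r[m][:,0].min().round(1),np.percentile(r[m][:,0],[1,99]).round(1),np.median(P[m][:,2]).round(1), 'rackfront',r[(abs(r[...,1]-yc-25)<3)&(P[...,2]>48)&(P[...,2]<54)&(r[...,0]>-30)][:,0].min().round(1))
cv2.imwrite('pics/crop.png',cv2.resize(s['pixels'][40:170,220:420],None,fx=4,fy=4,interpolation=cv2.INTER_CUBIC))
E
```

```text
1 900 -17.4 [-9.4 95.8] 44.7 rackfront 1.2
2 981 -11.2 [-3.3 96.4] 44.8 rackfront 1.0
3 991 -12.5 [-3.3 96.3] 44.7 rackfront 0.9
4 990 -17.5 [-3.3 95.5] 44.7 rackfront 0.9
```

View pics/crop.png

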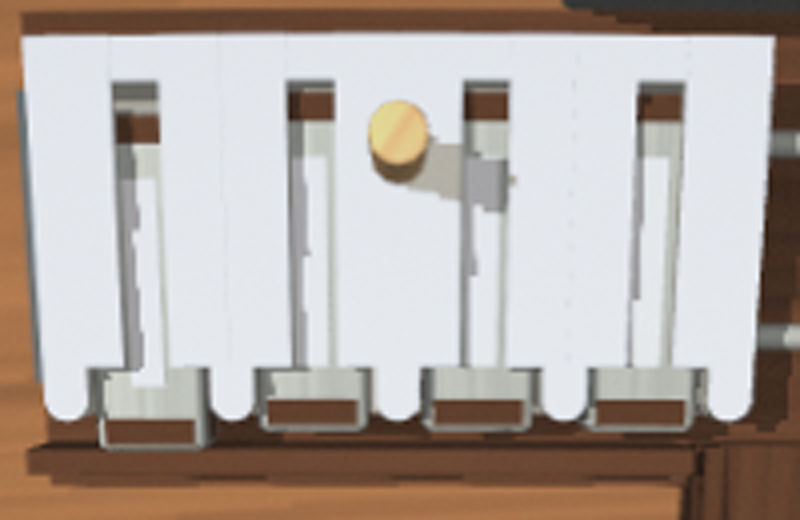

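```bash
python3 - <<'E'
from m import *
to(*rail(-36,200),60,YAW); to(*rail(-36,200),39.5,YAW)
E
```

```text
pos [542.8 196.9 242.5] [ 1.7996e+02  1.2000e-01 -2.3800e+00] rot -0.0 shift [ 0.44 -3.76  9.13]
pos [542.8 196.9 242.5] [ 1.7996e+02  1.2000e-01 -2.3800e+00] rot -0.0 shift [ 0.44 -3.76 10.15]
```

Request:
move_arm([
  [0.1,-0.75,0.9,0,0,0,0],
  [0.1,-0.75,0.9,0,0,0,0],
  [0.1,-0.75,0.9,0,0,0,0],
  [0.1,-0.75,0.9,0,0,0,0],
  [0.04,-0.76,0.9,0,0,0,0],
])

```text
t: 64.2
position: [0.5547, 0.272, 0.1513]
tcp_rot: [179.9, 0.2, -2.4]
contact_force: [0.9, -0.4, -0.9]
grip_width: 0.0221
gripper_force: 0.0
```

Request:
move_arm([
  [0,0,0.9,0,0,0,0],
  [0,0,0.9,0,0,0,0],
  [0,0,0.9,0,0,0,0],
  [0,0,0.9,0,0,0,0],
  [0,0,0.9,0,0,0,0],
])

```text
t: 64.7
position: [0.5543, 0.2713, 0.0613]
tcp_rot: [179.9, 0.2, -2.4]
contact_force: [-1.1, -0.1, -0.0]
grip_width: 0.0005
gripper_force: 0.0
```

Request:
move_arm([
  [0,0,0,0,0,0,0],
  [0,0,0,0,0,0,0],
])

```text
t: 64.9
position: [0.5543, 0.2714, 0.0627]
tcp_rot: [179.9, 0.1, -2.4]
contact_force: [0.1, 0.3, 0.7]
grip_width: 0.0004
gripper_force: 0.0
```

```bash
python3 - <<'E'
from m import *
to(*rail(-30,200),39.5,YAW)
E
```

```text
pos [554.3 271.4  62.7] [ 1.7993e+02  1.5000e-01 -2.3900e+00] rot -0.01 shift [ 0.31 -0.01  1.16]
```

Request:
move_arm([
  [0,0,0.5,0,0,0,0],
  [0,0,0.4,0,0,0,0],
  [0,0,0.25,0,0,0,0],
  [0,0,0,0,0,0,0],
  [0,0,0,0,0,0,0],
])

```text
t: 65.4
position: [0.5548, 0.2719, 0.0412]
tcp_rot: [180.0, 0.0, -2.4]
contact_force: [0.4, -0.1, -0.3]
grip_width: 0.0003
gripper_force: 0.0
```

Request:
move_arm([
  [0.25,0,0,0,0,0,0],
  [0.2,0,0,0,0,0,0],
  [0.15,0,0,0,0,0,0],
  [0.1,0,0,0,0,0,0],
  [0,0,0,0,0,0,0],
])

```text
t: 65.9
position: [0.5692, 0.2713, 0.0414]
tcp_rot: [-180.0, -0.0, -2.4]
contact_force: [-0.2, 0.2, 0.0]
grip_width: 0.0005
gripper_force: 0.0
```

Request:
move_arm([
  [0.1,0,0,0,0,0,0],
  [0.1,0,0,0,0,0,0],
  [0.1,0,0,0,0,0,0],
  [0.05,0,0,0,0,0,0],
  [0,0,0,0,0,0,0],
])

```text
t: 66.4
position: [0.5748, 0.2711, 0.0411]
tcp_rot: [180.0, 0.2, -2.4]
contact_force: [-4.4, -0.1, 3.8]
grip_width: 0.0007
gripper_force: 2.6
```

```bash
python3 - <<'E'
from m import *
to(*rail(-14,200),39.5,YAW)
E
```

```text
pos [574.8 271.1  41.1] [ 1.7998e+02  1.6000e-01 -2.3800e+00] rot -0.0 shift [0.09 0.01 0.08]
```

Request:
move_arm([
  [0.1,0,0,0,0,0,0],
  [0.1,0,0,0,0,0,0],
  [0,0,0,0,0,0,0],
])

```text
t: 66.7
position: [0.5752, 0.2711, 0.0409]
tcp_rot: [179.9, 0.7, -2.4]
contact_force: [-15.7, 0.9, 11.7]
grip_width: 0.0006
gripper_force: 8.1
```

Request:
move_arm([
  [-0.5,0,0,0,0,0,0],
  [-0.6,0,0,0,0,0,0],
  [0,0,-1,0,0,0,0],
  [0,0,-1,0,0,0,0],
  [0,0,-1,0,0,0,0],
])

```text
t: 67.2
position: [0.5575, 0.2716, 0.1017]
tcp_rot: [180.0, -0.0, -2.4]
contact_force: [0.4, 0.2, -0.2]
grip_width: 0.0003
gripper_force: 0.0
```

Request:
move_arm([
  [0,0,-1,0,0,0,0.5],
  [0,0.75,-1,0,0,0,0.5],
  [0,0.75,-1,0,0,0,0.5],
  [0,0.75,-1,0,0,0,0.5],
  [0,0.75,-1,0,0,0,0.5],
])

```text
t: 67.7
position: [0.5551, 0.2112, 0.202]
tcp_rot: [180.0, -0.1, -2.4]
contact_force: [-0.0, -0.7, -0.6]
grip_width: 0.0348
gripper_force: 0.0
```

Request:
move_arm([
  [0,0.75,-1,0,0,0,0.5],
  [-0.3,0,-1,0,0,0,0.5],
  [0,0,0,0,0,0,0.5],
  [0,0,0,0,0,0,0.5],
  [0,0,0,0,0,0,0.5],
])

```text
t: 68.2
position: [0.5481, 0.1971, 0.2395]
tcp_rot: [180.0, 0.1, -2.4]
contact_force: [-0.1, -0.1, 0.4]
grip_width: 0.0477
gripper_force: 0.0
```

```bash
python3 - <<'E'
from m import *
s=snap('wrist'); P=cloud(s)*1000
c,s_=np.cos(np.radians(YAW)),np.sin(np.radians(YAW)); q=P[...,:2]-O; r=np.stack([q@np.array([c,s_]),q@np.array([-s_,c])],-1)
for k,yc in enumerate([200,150,100,50]):
    m=(abs(r[...,1]-yc)<7)&(P[...,2]>38)&(P[...,2]<48)&(r[...,0]>-20)&(r[...,0]<110)
    print(k+1,m.sum(),np.percentile(r[m][:,0],[1,99]).round(1),np.median(P[m][:,2]).round(1))
q=P[(P[...,2]>88)&(P[...,2]<100)&(P[...,0]>600)&(P[...,0]<750)]; print(len(q),q.mean(0),rail(75,125))
v,u=np.mgrid[:400,:640]; m=(abs(r[...,1]-110)<130)&(abs(r[...,0]-40)<70); print(u[m].min(),u[m].max(),v[m].min(),v[m].max())
cv2.imwrite('pics/crop2.png',cv2.resize(s['pixels'][v[m].min():v[m].max(),u[m].min():u[m].max()],(800,430)))
E
```

```text
1 904 [-2.6 96.7] 44.7
2 999 [-2.7 96.3] 44.7
3 999 [-2.8 96.3] 44.7
4 992 [-2.7 96.6] 44.7
217 [661.92091763 192.38745305  96.06906303] [662.46239182 192.11959373]
0 639 52 399
```

View pics/crop2.png

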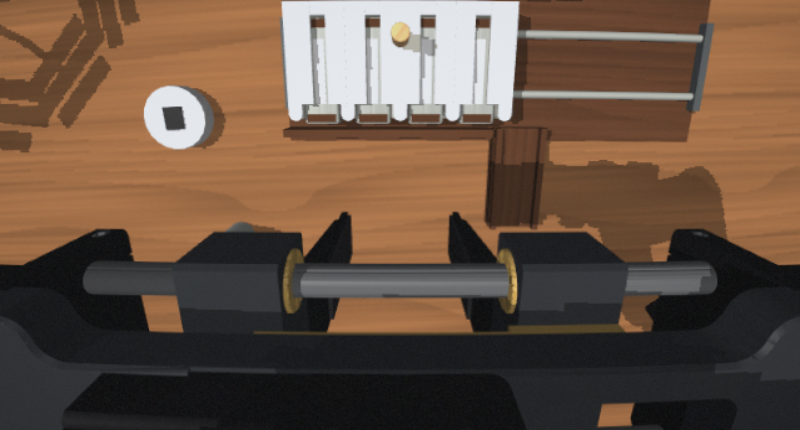

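All four mouth ends (pixels 322 to 477, row 118) are level, and the rack is parked behind the fence. I'm handing the job in.

```bash
python3 -c "
from rig import manip; print(manip.job_done())"
```

```text
the job is handed in; nothing more can be done
None
```

All four harmonicas are fully home in cases 1–4, loaded in order, and the rack is parked behind the fence; the first one had slid out about 6 mm by then, so I pushed it home over the fence, and the job is handed in with the bystanders undisturbed.

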